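# Load the tumbler caddy and slide it home

### The job

The rectangular glass tumbler lies on its side on the vanity top: stand it, mouth up, between the two end panels of the white sliding caddy and let go of it, and only then slide the loaded caddy along its rail until it is fully home against the tall stop block. The glass must not be dropped or knocked over, and the other things on the vanity stay where they are.

Things in the scene. Friction and masses are not known exactly. Their poses are not given: they have to be found in the camera images.
- tumbler: Rectangular frosted glass tumbler, 110 mm from base to mouth, section 60 x 42 mm, 4 mm walls, 0.15-0.3 kg. Origin at its centre; x points to the mouth, y across the 60 mm width, z across the 42 mm thickness. Starts lying on a broad face (centre 21 mm up), at the left or right of the vanity, mouth towards world +y within 0.45 rad. Lying, it can be taken from above across the 60 mm only.
- caddy_bay (a point): Centre of the bay floor of the white sliding caddy, 20 mm above the counter; x across the rail (away from robot), y along it towards the tall stop, z up. Bay: 68 mm along y between the end panels, 52 mm along x between 10 mm high lips. The tumbler stands here with its 60 mm width along y and 42 mm along x, centre 55 mm above this point; either broad face may look to the robot.
- caddy_panel (a point): Middle of the top edge of the caddy's end panel nearest the tall stop, 115 mm above the counter, 38 mm from the bay centre along +y; the other panel is its mirror image. Panels: 8 mm thick (y), 52 mm deep (x), 95 mm above the bay floor. They leave no room for fingers beside the tumbler's 60 mm width; along x the fingers have room, so it goes in held across its 42 mm.
- caddy_tab (a point): Middle of the caddy's upright pull tab, 60 mm above the counter, 80 mm in front (-x) of the bay centre. The tab is a plate 12 mm thick along the rail (y), 30 mm deep (x), from 20 to 80 mm above the counter. Axes as caddy_bay.
- caddy (a joint): Travel of the caddy along its rail, in m: 0 at the low stop at the right-hand end of the rail, growing along +y of caddy_bay to 0.168 where it meets the tall stop. Starts between 0 and 0.06. Friction about 3 N, stays where it is left; it can be pulled by the tab or pushed.
- rail: Aluminium rail fixed to the counter, 284 mm long (along its y), 60 mm wide, 12 mm high; origin at the middle of its underside, x away from the robot, turned up to 0.2 rad. At its +y (left) end is the tall steel stop block (70 mm high), at its -y end a low one (22 mm high).
- lens_tray: Bystander: pink plastic lens tray with two round lids, 64 x 112 mm (x, y), 21 mm high; origin under its centre. It lies on the side of the vanity where the tumbler is not.
- soap_dish: Bystander: white ceramic soap dish with a soap bar, 85 x 120 mm, 28 mm high; origin under its centre, in front of the robot.
- tweezer: Bystander: aluminium tweezer, 105 mm long (x), 8 mm high, lying flat between the soap dish and the rail; origin under its centre.
- lotion: Bystander: white bottle, 54 mm across, 120 mm high, beyond the rail's left end; origin under its centre.
- cotton_jar: Bystander: white ceramic jar with wooden lid, 84 mm across, 90 mm high, beyond the rail's right end; origin under its centre.
- brush: Bystander: flat cosmetic brush with a wooden handle, 190 mm long (x), lying at the far left; origin under it.
Not all that is in view belongs to the job. What is shaped like the tumbler but orange or red is not meant.

How it is judged:
By the outcome, as a careful person would: the job done as asked, in the order asked, and still so for the second after the job is handed in, with the robot touching nothing.
It also fails if it takes over 72 s, if anything falls off the work surface, if the arm or the gripper's body presses on something with over 40 N, if the wrist force passes 120 N, or if a joint passes its speed limit or range.

### The arm

A 7-joint arm with a two-finger parallel gripper is mounted at the origin on the work surface. World frame = base frame: x ahead of the robot, y to its left, z up, the work surface at z = 0. Lengths are in m, angles in rad, forces in N, time in s.
With the tool pointing down it reaches from about 0.35 to 0.9 m from the base axis. Payload 8.1 kg.
Tool frame: the origin (TCP) lies at the very end of the fingers, on their centre line; the grasp point (between the pads) lies 19 mm behind it; z points along the fingers, y is the direction in which the jaws open and shut (so a half turn about z gives the same grasp; the last joint's range is limited). The gripper opens to 92 mm and grips with 3 to 60 N. Pads are 19 mm wide; open, the fingers measure 130 mm over their backs; the gripper's body (75 mm by 190 mm) begins 47 mm behind the grasp point.
Start: joints at [-1.344, 0.434, 0.025, 1.573, -0.012, 1.134, -0.075], TCP at [0.202, 0.591, 0.227] pointing down, gripper open.
Joint ranges: [-2.62, 2.62], [-0.44, 2.09], [-1.27, 1.32], [0.08, 2.57], [-1.32, 4.46], [0.12, 2], [-2.74, 2.74]. Speed limits (rad/s): [2.22, 2.22, 3.01, 3.01, 3.14, 3.14, 3.14].

### API

Orientations are given as [roll, pitch, yaw] about the fixed x, y, z axes, in that order (R = Rz(yaw) Ry(pitch) Rx(roll)).
In Python, from plant import ctrl gives the robot as it stands.
- The arm moves only by the shell command python3 -m jog 'ROWS'. ROWS is JSON, a list that holds one entry, the list of rows, each a list of 5 numbers: the shift along the tool's x, y, z in m, then the turn about the tool's z in rad, then the finger opening in m, from 0 to 0.0918. A call has exactly 8 rows; each row shifts and turns the commanded pose from where the row before left it, along the tool's axes as they then stand; what a row does not reach is not made up. A row lasts 1/12 s, in which the tool goes at most 41.7 mm and 7.16 degrees, less where a joint would pass 70% of its speed; a pose out of reach is approached as far as the arm can. A call is refused whole if a number of a shift passes 0.0417 or a number of a turn 0.125, either way. A call with a gripper value outside its range is refused whole. The fingers move at their own pace and stop on an object; the grip force is fixed at half the most. Time passes only in rows, so rows that do not move let the fingers close, or fill a call up. It gives the time, the measured TCP pose, the force and the opening at its end, in the units of the state.
- ctrl.observe(): the state, without advancing time (a new reading comes with each control period).
- ctrl.camera(name): name is "scene" or "top" or "wrist"; returns the picture (400x640x3 uint8, red, green, blue); there is no depth.
- ctrl.get_calibration(name): a dict with "fx", "fy", "cx", "cy" (pixels), "pose" (4x4, takes a point from camera to world coordinates); the wrist camera has in their place "tool_from_camera" (4x4, takes a point from camera to tool coordinates, whose origin is the TCP and whose axes are the flange's). Camera axes: x right, y up, looking along -z (the intrinsics and any distortion apply to the point x, -y, -z); pixel columns grow to the right and rows downward; lengths in m; the calibration is good to about 2 mm. The wrist camera is an equidistant fisheye: a pixel r from the principal point sees the ray r / f radians off the axis. A picture is of the moment at which its call begins: read the wrist's pose just before it. get_calibration takes no time and is no camera call.
- ctrl.job_done(): hands the job in, once; it reports no verdict.
The state is a dict: "t": time; "joints": joint angles; "joint_velocities": joint speeds; "joint_efforts": joint torques, N m; "position": TCP position; "tcp_rot": TCP orientation; "wrist_force": force on the tool from outside, world axes, zero at the start; "ft_torque": the same for the moment, N m; "grip_width": finger opening in m.
Only numpy, scipy, OpenCV 4.12 (cv2) and the standard library are available. Lean on these libraries where they do the work, as an engineer would, in place of code of your own. Each camera call takes 0.05 s, during which the arm holds its last target. There are 200 camera calls.

## Working session

There is one attempt and no reset: what is moved stays moved. The work goes in short steps, Python scripts to look and compute and a shell command to move; the robot and the scene stay as the last step left them, time stands still between calls to the robot, and variables do not carry over. Pictures are saved under pics/ and viewed, about 8 in all and at most 12, crops included, and the job is handed in when it is done.

```bash
ls; mkdir -p pics; python3 - <<'E'
from plant import ctrl
import cv2,numpy as np
np.set_printoptions(precision=4,suppress=True)
s=ctrl.observe();print(s['t'],s['position'],s['tcp_rot'],s['grip_width'])
for n in("scene","top","wrist"):
    im=ctrl.camera(n);cv2.imwrite(f"pics/{n}0.png",im[...,::-1]);print(n,ctrl.get_calibration(n))
E
```

```text
pics
0.0 [0.2023 0.5908 0.2259] [-3.14    0.0002  2.8118] 0.09180381587287556
scene {'fx': 510.2841342403666, 'fy': 510.2841342403666, 'cx': 316.41064449796795, 'cy': 199.6987085489435, 'pose': array([[ 0.2341, -0.6715,  0.7031,  1.4788],
       [ 0.9722,  0.1578, -0.173 , -0.2631],
       [ 0.0052,  0.724 ,  0.6897,  1.0318],
       [ 0.    ,  0.    ,  0.    ,  1.    ]])}
top {'fx': 457.30906125389936, 'fy': 457.30906125389936, 'cx': 312.92534420317764, 'cy': 198.85616493478915, 'pose': array([[ 0.0345,  0.9758, -0.2157,  0.2218],
       [-0.9994,  0.0347, -0.0028, -0.0228],
       [ 0.0047,  0.2157,  0.9764,  1.3152],
       [ 0.    ,  0.    ,  0.    ,  1.    ]])}
wrist {'fx': 309.70691628693146, 'fy': 309.70691628693146, 'cx': 318.16882615705225, 'cy': 194.7325101875052, 'tool_from_camera': array([[ 0.0004,  0.9595,  0.2817,  0.0768],
       [ 1.    , -0.0001, -0.0009,  0.0005],
       [-0.0008,  0.2817, -0.9595, -0.1585],
       [ 0.    ,  0.    ,  0.    ,  1.    ]])}
```

View pics/top0.png

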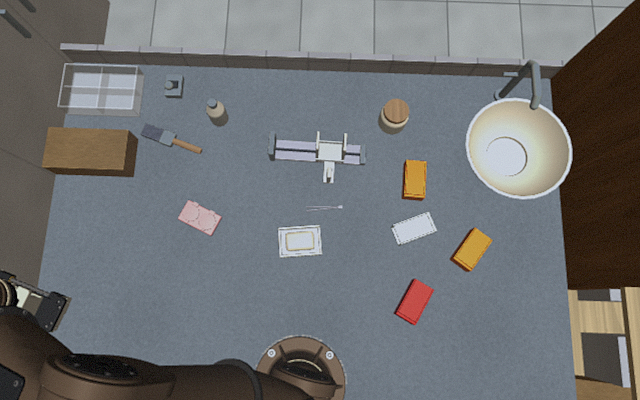

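View pics/scene0.png

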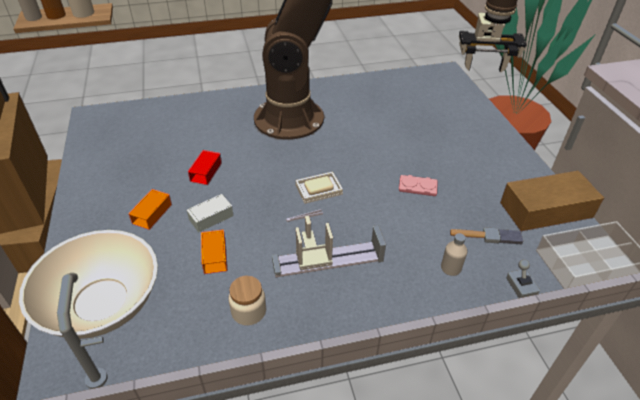

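Top view: tumbler at about (414,228), mouth end still to be identified. The caddy is at (330,150) with its tab at (328,172), and the rail runs from (272,148), the tall stop, to (364,155). I'll measure these roughly first.

```bash
cat > h.py <<'E'
import cv2,numpy as np
from plant import ctrl
from scipy.spatial.transform import Rotation as Ro
np.set_printoptions(precision=4,suppress=True)
def tool():
    s=ctrl.observe();T=np.eye(4);T[:3,:3]=Ro.from_euler('xyz',s['tcp_rot']).as_matrix();T[:3,3]=s['position'];return T
def cast(name,uv,z,T=None):
    """pixel -> world point on plane z"""
    c=ctrl.get_calibration(name);u=(uv[0]-c['cx'])/c['fx'];v=(uv[1]-c['cy'])/c['fy']
    if name=='wrist':
        r=np.hypot(u,v);k=np.sin(r)/r if r>1e-9 else 1;d=np.array([u*k,-v*k,-np.cos(r)]);P=T@c['tool_from_camera']
    else: d=np.array([u,-v,-1]);P=c['pose']
    d=P[:3,:3]@d;o=P[:3,3];return o+d*(z-o[2])/d[2]
def snap(name,tag):
    T=tool();im=ctrl.camera(name)[...,::-1].copy();cv2.imwrite(f'pics/{tag}.png',im);return T,im
E
python3 - <<'E'
from h import *
for n,box in(("top",(385,205,445,250)),("scene",(180,190,240,235))):
    im=cv2.imread(f"pics/{n}0.png");x0,y0,x1,y1=box;c=im[y0:y1,x0:x1]
    m=(c.min(2)>150).astype(np.uint8);cs,_=cv2.findContours(m,0,2);k=max(cs,key=cv2.contourArea)
    b=cv2.boxPoints(cv2.minAreaRect(k))+[x0,y0];print(n,b)
    if n=='top':
        p=np.array([cast(n,q,.042) for q in b]);print(p,p.mean(0),np.linalg.norm(np.diff(p,axis=0),axis=1))
for nm,uv,z in(("tab",(328,180),.08),("stopL",(270,135),.07),("stopL2",(275,160),.07),("railL",(276,160),.012),("railR",(360,165),.012),("panelL",(318,134),.115),("panelR",(346,136),.115)): print(nm,cast("top",uv,z))
t=cv2.imread("pics/top0.png");s=cv2.imread("pics/scene0.png")
a=cv2.resize(t[120:260,255:455],None,fx=4,fy=4,interpolation=2)[:, :800];cv2.imwrite("pics/a.png",a)
b=cv2.resize(s[175:300,180:400],None,fx=3.6,fy=3.6,interpolation=2);cv2.imwrite("pics/b.png",b)
E
```

```text
top [[390.1507 225.0685]
 [429.0548 210.4795]
 [436.6164 230.6438]
 [397.7123 245.2329]]
[[ 0.4353 -0.2392  0.042 ]
 [ 0.4811 -0.3498  0.042 ]
 [ 0.424  -0.3699  0.042 ]
 [ 0.379  -0.2602  0.042 ]] [ 0.4298 -0.3048  0.042 ] [0.1197 0.0605 0.1185]
scene [[186.0753 208.9658]
 [225.1781 191.1918]
 [231.7192 205.5822]
 [192.6164 223.3562]]
tab [ 0.5501 -0.0594  0.08  ]
stopL [0.6805 0.1107 0.07  ]
stopL2 [0.6061 0.0924 0.07  ]
railL [0.6241 0.0948 0.012 ]
railR [ 0.6176 -0.1551  0.012 ]
panelL [ 0.6717 -0.027   0.115 ]
panelR [ 0.6686 -0.1048  0.115 ]
```

View pics/b.png

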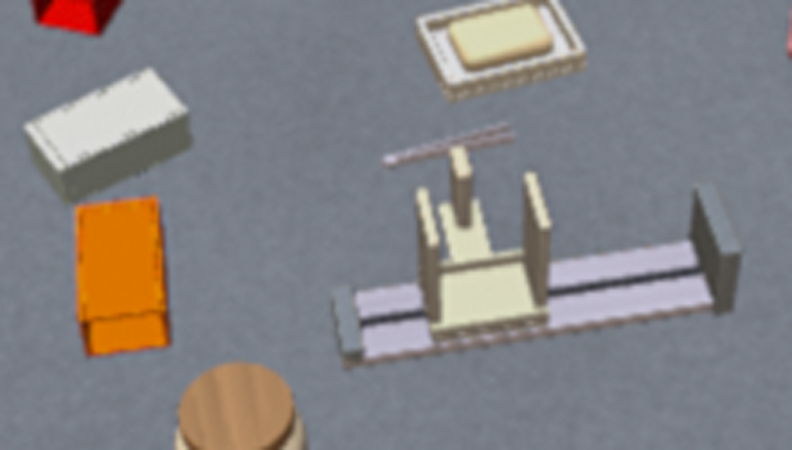

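Tumbler top face is centred near (0.430,-0.305), with its axis about 0.39 rad from +y. Rail and caddy plausibly sit where the estimate puts them. I'll move over the tumbler for a close look.

```bash
cat >> h.py <<'E'
def togo(xyz,yaw=None):
    """tool-frame shift and turn left to a world target"""
    T=tool();d=T[:3,:3].T@(np.array(xyz)-T[:3,3]);y=np.arctan2(T[1,0],T[0,0])
    t=0 if yaw is None else -((yaw-y+np.pi)%(2*np.pi)-np.pi)
    print('t',round(ctrl.observe()['t'],2),'pos',T[:3,3],'yaw',round(y,4),'shift',d,'turn',round(t,4))
E
python3 -m jog '[[[-0.034,-0.023,0,0,0.0918],[-0.034,-0.023,0,0,0.0918],[-0.034,-0.023,0,0,0.0918],[-0.034,-0.023,0,0,0.0918],[-0.034,-0.023,0,0,0.0918],[-0.034,-0.023,0,0,0.0918],[-0.034,-0.023,0,0,0.0918],[-0.034,-0.023,0,0,0.0918]]]'
python3 -m jog '[[[0,0,0,0.12,0.0918],[0,0,0,0.12,0.0918],[0,0,0,0.12,0.0918],[0,0,0,0.12,0.0918],[0,0,0,0.12,0.0918],[0,0,0,0.12,0.0918],[0,0,0,0.13,0.0918],[0,0,0,0,0.0918]]]'
python3 -c "
from h import *
togo([.43,-.305,.226],1.96)"
```

```text
t: 0.82
position: [0.4009, 0.3273, 0.2267]
tcp_rot: [3.142, -0.0, 2.812]
wrist_force: [0.8, 0.3, 0.1]
grip_width: 0.0919
t 0.82 pos [0.4009 0.3273 0.2267] yaw 2.8119 shift [-0.2322 -0.5888  0.0007] turn 0.8519out of range
```

```bash
python3 -m jog '[[[-0.0145,-0.0368,0,0,0.0918],[-0.0145,-0.0368,0,0,0.0918],[-0.0145,-0.0368,0,0,0.0918],[-0.0145,-0.0368,0,0,0.0918],[-0.0145,-0.0368,0,0,0.0918],[-0.0145,-0.0368,0,0,0.0918],[-0.0145,-0.0368,0,0,0.0918],[-0.0145,-0.0368,0,0,0.0918]]]'
python3 -m jog '[[[-0.0145,-0.0368,0,0,0.0918],[-0.0145,-0.0368,0,0,0.0918],[-0.0145,-0.0368,0,0,0.0918],[-0.0145,-0.0368,0,0,0.0918],[-0.0145,-0.0368,0,0,0.0918],[-0.0145,-0.0368,0,0,0.0918],[-0.0145,-0.0368,0,0,0.0918],[0,0,0,0,0.0918]]]'
python3 -m jog '[[[0,0,0,0.12,0.0918],[0,0,0,0.12,0.0918],[0,0,0,0.12,0.0918],[0,0,0,0.12,0.0918],[0,0,0,0.12,0.0918],[0,0,0,0.12,0.0918],[0,0,0,0.12,0.0918],[0,0,0,0,0.0918]]]'
python3 - <<'E'
from h import *
togo([.43,-.305,.226],1.96)
T,im=snap('wrist','w1')
E
```

```text
t: 1.48
position: [0.414, 0.0112, 0.2268]
tcp_rot: [3.141, 0.0, 2.812]
wrist_force: [0.9, -0.4, -0.8]
grip_width: 0.0917
t: 2.15
position: [0.4258, -0.2717, 0.2273]
tcp_rot: [-3.137, 0.002, 2.803]
wrist_force: [-0.3, -0.0, 0.6]
grip_width: 0.0921
t: 2.82
position: [0.4271, -0.2633, 0.2265]
tcp_rot: [-3.141, -0.0, 1.966]
wrist_force: [-0.6, 0.6, -0.5]
grip_width: 0.0919
t 2.82 pos [ 0.4271 -0.2633  0.2265] yaw 1.9662 shift [-0.0396 -0.0134  0.0005] turn 0.0062
```

View pics/w1.png

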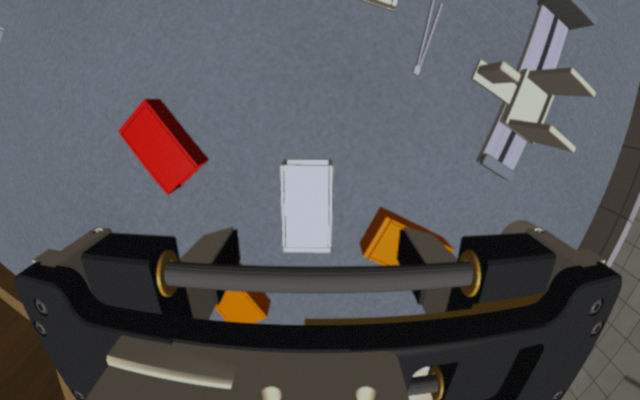

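The wrist view shows the tumbler's top face at columns 282–331, rows 165–251. Its open mouth is at the top edge (row 160, tool +x, world +y). The orange decoys are nearby. Now a precise measurement of the face.

```bash
python3 - <<'E'
from h import *
im=cv2.imread('pics/w1.png');T=tool()
x0,y0=260,140;c=im[y0:265,x0:355]
m=(c.min(2)>165).astype(np.uint8);cs,_=cv2.findContours(m,0,2);k=max(cs,key=cv2.contourArea)
b=cv2.boxPoints(cv2.minAreaRect(k))+[x0,y0];print(b)
p=np.array([cast('wrist',q,.042,T) for q in b]);print(p,p.mean(0),np.linalg.norm(np.diff(p,axis=0),axis=1))
g=im[140:265,305].min(1);print(g[10:40],g[100:120]); print(im[200,270:345].min(1))
for uv in((283,165),(331,165),(332,251),(283,251)):print(cast('wrist',uv,.042,T))
E
```

```text
[[281. 165.]
 [331. 165.]
 [331. 251.]
 [281. 251.]]
[[ 0.3839 -0.2692  0.042 ]
 [ 0.4359 -0.2471  0.042 ]
 [ 0.4793 -0.3452  0.042 ]
 [ 0.4225 -0.3698  0.042 ]] [ 0.4304 -0.3078  0.042 ] [0.0565 0.1073 0.0619]
[102 102 102 103 104 104 103 101 106 131 171 185 186 185 174 163 178 185
 186 187 186 186 186 186 186 185 186 187 186 186] [187 187 187 187 187 186 183 175 178 184 184 173 145 115 104 104 103 105
 101 101]
[102 102 104 105 104 105 104 107 106 110 130 170 180 162 161 181 186 188
 186 186 187 186 186 186 186 186 186 187 186 186 188 186 187 187 186 186
 187 186 186 186 187 187 186 185 186 186 187 187 186 186 187 186 186 186
 186 186 187 179 158 158 178 173 128 103 106 105 105 103 102 102 101 101
  98  98 101]
[ 0.386  -0.2683  0.042 ]
[ 0.4359 -0.2471  0.042 ]
[ 0.4804 -0.3448  0.042 ]
[ 0.4247 -0.3688  0.042 ]
```

```bash
python3 - <<'E'
from h import *
im=cv2.imread('pics/w1.png').min(2).astype(float);T=tool()
def edges(l): 
    i=np.where(l>145)[0];return i[0]-.5,i[-1]+.5
L=[];R=[]
for r in range(175,245,6):
    a,b=edges(im[r,265:350]);L.append(cast('wrist',(265+a,r),.042,T));R.append(cast('wrist',(265+b,r),.042,T))
L,R=np.array(L),np.array(R)
M=(L+R)/2;print('width',np.linalg.norm(L-R,axis=1))
for A in(L,R,M):
    v=cv2.fitLine(A[:,:2].astype(np.float32),2,0,.01,.01).ravel();print(v,np.arctan2(v[1],v[0]))
B=np.array([cast('wrist',(c,140+edges(im[140:265,c])[1]),.042,T) for c in range(288,326,5)])
F=np.array([cast('wrist',(c,140+edges(im[140:265,c])[0]),.042,T) for c in range(288,326,5)])
print('base',B.mean(0),'front',F.mean(0), np.linalg.norm(B.mean(0)-F.mean(0)))
v=cv2.fitLine(M[:,:2].astype(np.float32),2,0,.01,.01).ravel();u=v[:2]*np.sign(v[1])
s=(B.mean(0)[:2]-v[2:])@u;b=v[2:]+s*u
print('axis',u,'base',b,'centre',b+.055*u,'grasp d=85',b+.085*u,'yaw',np.arctan2(u[1],u[0]))
g=b+.085*u;togo([g[0],g[1],.1],np.arctan2(u[1],u[0]))
E
```

```text
width [0.0604 0.0584 0.0587 0.059  0.0593 0.0597 0.0601 0.0593 0.0597 0.0601
 0.0606 0.0598]
[ 0.3815 -0.9244  0.4025 -0.3176] -1.1793439
[ 0.3936 -0.9193  0.4573 -0.2942] -1.1662391
[ 0.3876 -0.9218  0.4299 -0.3059] -1.1728041
base [ 0.4508 -0.3588  0.042 ] front [ 0.407  -0.2526  0.042 ] 0.11484126037586954
axis [-0.3876  0.9218] base [ 0.4519 -0.3583] centre [ 0.4306 -0.3076] grasp d=85 [ 0.4189 -0.2799] yaw 1.9687885
t 2.87 pos [ 0.4271 -0.2633  0.2266] yaw 1.9738 shift [-0.0122 -0.014   0.1266] turn 0.0051
```

```bash
python3 -m jog '[[[-0.006,-0.007,0.02,0,0.0918],[-0.006,-0.007,0.02,0,0.0918],[0,0,0.03,0,0.0918],[0,0,0.03,0,0.0918],[0,0,0.02,0,0.0918],[0,0,0,0,0.0918],[0,0,0,0,0.0918],[0,0,0,0,0.0918]]]'
python3 -c "
from h import *
togo([.4189,-.2799,.004],1.969)"
```

```text
t: 3.53
position: [0.4194, -0.2806, 0.1078]
tcp_rot: [3.141, 0.001, 1.973]
wrist_force: [0.6, 0.5, 0.2]
grip_width: 0.092
t 3.53 pos [ 0.4194 -0.2806  0.1078] yaw 1.9734 shift [ 0.001  -0.0003  0.1038] turn 0.0044
```

```bash
python3 -m jog '[[[0,0,0.025,0,0.0918],[0,0,0.025,0,0.0918],[0,0,0.025,0,0.0918],[0,0,0.018,0,0.0918],[0,0,0.010,0,0.0918],[0,0,0,0,0.0918],[0,0,0,0,0.08],[0,0,0,0,0.07]]]'
python3 -m jog '[[[0,0,0,0,0.062],[0,0,0,0,0.059],[0,0,0,0,0.059],[0,0,0,0,0.059],[0,0,0,0,0.059],[0,0,0,0,0.059],[0,0,0,0,0.059],[0,0,0,0,0.059]]]'
python3 -c "
from h import *
togo([.4189,-.2799,.004],1.969)"
```

```text
t: 4.2
position: [0.4199, -0.2807, 0.0051]
tcp_rot: [3.14, 0.002, 1.972]
wrist_force: [0.6, -1.3, 0.0]
grip_width: 0.0826
t: 4.87
position: [0.4192, -0.2801, 0.0042]
tcp_rot: [3.141, 0.0, 1.972]
wrist_force: [-0.4, 0.8, 7.0]
grip_width: 0.0601
t 4.87 pos [ 0.4192 -0.2801  0.0042] yaw 1.9716 shift [ 0.0003 -0.0002  0.0002] turn 0.0026
```

```bash
python3 -m jog '[[[-0.003,0,-0.0081,0,0.059],[-0.003,0,-0.0081,0,0.059],[-0.0046,0,-0.0073,0,0.059],[-0.0046,0,-0.0073,0,0.059],[-0.0059,0,-0.0063,0,0.059],[-0.0059,0,-0.0063,0,0.059],[0,0,0,0,0.059],[0,0,0,0,0.059]]]'
python3 -c "
from h import *
T,im=snap('scene','s1');w=snap('wrist','w2')[1]
cv2.imwrite('pics/c.png',np.hstack([cv2.resize(im[150:270,140:280],(560,480)),cv2.resize(w[100:300,250:350],(240,480))]))"
```

```text
t: 5.53
position: [0.4298, -0.3055, 0.0474]
tcp_rot: [3.141, 0.001, 1.971]
wrist_force: [0.1, -0.7, -1.9]
grip_width: 0.0601
```

View pics/c.png

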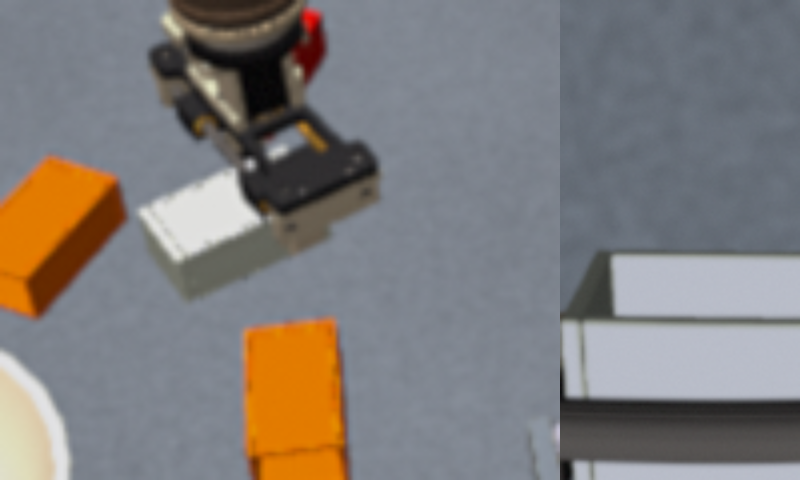

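```bash
cat >> h.py <<'E'
def projw(p):
    c=ctrl.get_calibration('wrist');q=np.linalg.inv(c['tool_from_camera'])@np.r_[p,1];x,y,z=q[0],-q[1],-q[2]
    r=np.hypot(x,y);k=np.arctan2(r,z)/r;return np.array([c['cx']+c['fx']*k*x,c['cy']+c['fy']*k*y])
def mouthrows(th,d=.085,off=.002):
    """rows of upper & lower mouth edges for tilt th"""
    o=[]
    for v in(.021,-.021):
        a,b=.110-d,v-off
        x=a*np.cos(th)-b*np.sin(th);z=a*np.sin(th)+b*np.cos(th);o.append(projw([x,0,-.019-z])[1])
    return o
E
python3 -c "
from h import *
for t in (0,5,10,15,20,25,30,35,40):print(t,mouthrows(np.radians(t)))
w=cv2.imread('pics/w2.png').min(2);print(w[190:275,300])"
```

```text
0 [np.float64(232.58589104709682), np.float64(202.3382518538769)]
5 [np.float64(238.4043717601805), np.float64(200.256708627392)]
10 [np.float64(244.5479935706295), np.float64(198.56022158967818)]
15 [np.float64(250.93976670719687), np.float64(197.27969945330796)]
20 [np.float64(257.4945181595599), np.float64(196.4463412573286)]
25 [np.float64(264.12149393896453), np.float64(196.09118865159934)]
30 [np.float64(270.72741384980276), np.float64(196.24452751981417)]
35 [np.float64(277.21973754900444), np.float64(196.9351146286292)]
40 [np.float64(283.50986831261895), np.float64(198.18920824884592)]
[102 101 103 103 101 102 100 100 101 100 101 101 101  99  90  99 143 172
 181 183 184 183 184 184 184 185 184 185 185 184 185 184 185 184 183 184
 182 184 183 184 179 154 106  87 118 154 174 183 184 185 185 183 185 184
 184 183 184 185 185 185 184 184 185 185 183 186 184 185 184 184 185 185
 184 184 182 165 118  62  36  38  42  39  45  53  49]
```

The tumbler stayed level in the grip: rim rows 233/204 match tilt 0, and the full weight hangs on the wrist. Pad friction therefore stops it from pivoting. I'll go back down to just above the counter and try a lighter grip through the opening command.

```bash
cat >> h.py <<'E'
def tiltlook(tag):
    T,w=snap('wrist',tag);g=w.min(2)[:,296:305].mean(1);s=ctrl.observe()
    a=190+np.argmax(g[190:]>140);b=a+8+np.argmin(g[a+8:264])
    print(tag,'t',round(s['t'],2),'far row',a,'rim row',b,round(g[b]),'Fz',np.round(s['wrist_force'],1),'grip',round(s['grip_width'],5),'z',round(s['position'][2],4))
E
python3 -m jog '[[[0,0,0.01,0,0.059],[0,0,0.01,0,0.059],[0,0,0.01,0,0.059],[0,0,0.008,0,0.059],[0,0,0,0,0.059],[0,0,0,0,0.059],[0,0,0,0,0.059],[0,0,0,0,0.059]]]' | tail -2
python3 -c "from h import *; tiltlook('k0')"
python3 -m jog '[[[0,0,0,0,0.0596],[0,0,0,0,0.0596],[0,0,0,0,0.0596],[0,0,0,0,0.0596],[0,0,0,0,0.0596],[0,0,0,0,0.0596],[0,0,0,0,0.0596],[0,0,0,0,0.0596]]]' | tail -2
python3 -c "from h import *; tiltlook('k1')"
python3 -m jog '[[[0,0,0,0,0.0598],[0,0,0,0,0.0598],[0,0,0,0,0.0598],[0,0,0,0,0.0598],[0,0,0,0,0.0598],[0,0,0,0,0.0598],[0,0,0,0,0.0598],[0,0,0,0,0.0598]]]'|tail -2
python3 -c "from h import *; tiltlook('k2')"
```

```text
wrist_force: [0.5, -0.8, -1.8]
grip_width: 0.0603
k0 t 6.35 far row 206 rim row 233 87 Fz [-0.1  0.4 -1.2] grip 0.05982 z 0.0095
wrist_force: [-0.5, -0.2, -1.5]
grip_width: 0.0598
k1 t 7.07 far row 206 rim row 233 87 Fz [-0.6 -0.5 -2. ] grip 0.06008 z 0.0091
wrist_force: [-1.0, -0.5, -1.7]
grip_width: 0.0603
k2 t 7.78 far row 206 rim row 233 87 Fz [-0.9 -0.  -1.2] grip 0.06022 z 0.0091
```

```bash
python3 -m jog '[[[0,0,0,0,0.0599],[0,0,0,0,0.0599],[0,0,0,0,0.0599],[0,0,0,0,0.0599],[0,0,0,0,0.0599],[0,0,0,0,0.0599],[0,0,0,0,0.0599],[0,0,0,0,0.0599]]]'|tail -2
python3 -c "from h import *; tiltlook('k3')"
python3 -m jog '[[[0,0,0,0,0.06],[0,0,0,0,0.06],[0,0,0,0,0.06],[0,0,0,0,0.06],[0,0,0,0,0.06],[0,0,0,0,0.06],[0,0,0,0,0.06],[0,0,0,0,0.06]]]'|tail -2
python3 -c "from h import *; tiltlook('k4')"
python3 -m jog '[[[0,0,0,0,0.0601],[0,0,0,0,0.0601],[0,0,0,0,0.0601],[0,0,0,0,0.0601],[0,0,0,0,0.0601],[0,0,0,0,0.0601],[0,0,0,0,0.0601],[0,0,0,0,0.0601]]]'|tail -2
python3 -c "from h import *; tiltlook('k5')"
```

```text
wrist_force: [-0.6, 0.5, -2.3]
grip_width: 0.0598
k3 t 8.5 far row 206 rim row 233 87 Fz [ 0.5  0.3 -1.3] grip 0.05969 z 0.0091
wrist_force: [0.1, -0.1, -1.9]
grip_width: 0.0601
k4 t 9.22 far row 206 rim row 233 88 Fz [ 0.3  0.2 -2.1] grip 0.06012 z 0.0091
wrist_force: [-0.5, 0.4, -0.9]
grip_width: 0.0599
k5 t 9.93 far row 203 rim row 227 96 Fz [ 0.3 -0.2 -0.4] grip 0.06 z 0.0091
```

At 0.0601 the tumbler slid back down flat onto the counter (5 mm, no harm), so grip force does fall off near 0.060. I'll regrip nearer the mouth (d≈95, more gravity torque) and step finely through that window.

```bash
python3 -m jog '[[[0,0,0,0,0.066],[0,0,0,0,0.066],[0.005,0,0,0,0.066],[0.005,0,0.004,0,0.066],[0,0,0,0,0.066],[0,0,0,0,0.059],[0,0,0,0,0.059],[0,0,0,0,0.059]]]'|tail -4
python3 -m jog '[[[0,0,0,0,0.059],[0,0,0,0,0.059],[0,0,0,0,0.0598],[0,0,-0.005,0,0.0598],[0,0,-0.005,0,0.0598],[0,0,0,0,0.06],[0,0,0,0,0.06],[0,0,0,0,0.06]]]'|tail -4
python3 -c "from h import *; print(mouthrows(0,.095),mouthrows(.1,.095));tiltlook('m0')"
python3 -m jog '[[[0,0,0,0,0.06002],[0,0,0,0,0.06002],[0,0,0,0,0.06002],[0,0,0,0,0.06002],[0,0,0,0,0.06003],[0,0,0,0,0.06003],[0,0,0,0,0.06003],[0,0,0,0,0.06003]]]'|tail -2
python3 -c "from h import *; tiltlook('m1')"
python3 -m jog '[[[0,0,0,0,0.06004],[0,0,0,0,0.06004],[0,0,0,0,0.06004],[0,0,0,0,0.06004],[0,0,0,0,0.06005],[0,0,0,0,0.06005],[0,0,0,0,0.06005],[0,0,0,0,0.06005]]]'|tail -2
python3 -c "from h import *; tiltlook('m2')"
```

```text
position: [0.4256, -0.2957, 0.0051]
tcp_rot: [-3.142, -0.0, 1.972]
wrist_force: [0.2, 0.2, -2.1]
grip_width: 0.0596
position: [0.4259, -0.2959, 0.0154]
tcp_rot: [3.141, 0.001, 1.972]
wrist_force: [1.8, 0.2, 0.9]
grip_width: 0.06
[np.float64(253.58698945430342), np.float64(219.30659440442406)] [np.float64(259.07464255849385), np.float64(216.5981276208198)]
m0 t 11.32 far row 212 rim row 238 99 Fz [0.5 0.4 0.4] grip 0.0601 z 0.0153
wrist_force: [1.2, -0.3, 0.1]
grip_width: 0.0602
m1 t 12.03 far row 213 rim row 239 96 Fz [1.7 0.2 0.3] grip 0.05997 z 0.0151
wrist_force: [1.2, -0.2, 0.8]
grip_width: 0.0599
m2 t 12.75 far row 213 rim row 239 96 Fz [1.3 0.5 0.7] grip 0.06004 z 0.0151
```

```bash
python3 -c "
from h import *
for d in (.09,.095):
  for t in (-3,0,3,6,9):
    print(d,t,np.round(mouthrows(np.radians(t),d,.013),1),np.round(mouthrows(np.radians(t),d,.002),1))
T,im=snap('scene','s2');w=cv2.imread('pics/m2.png')
cv2.imwrite('pics/c2.png',np.hstack([cv2.resize(im[150:270,140:280],(500,430)),cv2.resize(w[150:300,240:340],(287,430))]))"
```

```text
0.09 -3 [231.4 207.1] [240.2 212.4]
0.09 0 [233.1 204.7] [243.3 210.9]
0.09 3 [234.9 202.5] [246.4 209.5]
0.09 6 [236.8 200.3] [249.7 208.3]
0.09 9 [238.7 198.3] [253.  207.2]
0.095 -3 [241.4 215.1] [250.8 220.9]
0.095 0 [242.9 212.7] [253.6 219.3]
0.095 3 [244.4 210.4] [256.4 217.8]
0.095 6 [246.  208.1] [259.3 216.5]
0.095 9 [247.7 206. ] [262.2 215.2]
```

View pics/c2.png

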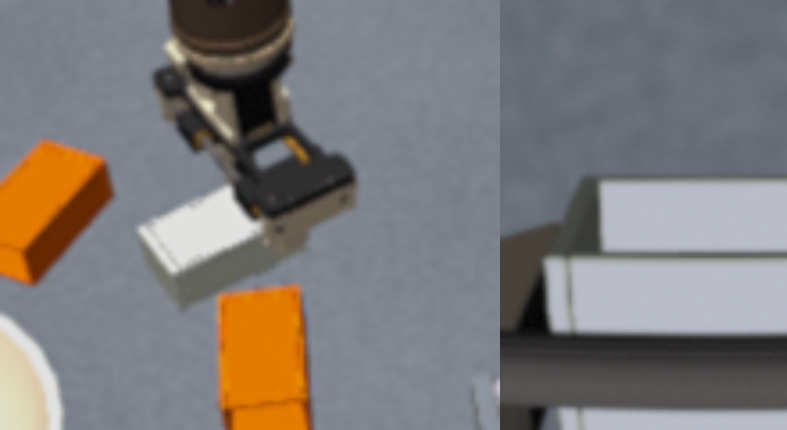

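The tumbler is still flat on the counter; the light grip is too erratic. Instead I'll pinch just its upper mouth corner with the fingertip corners. A tiny contact patch has little resistance to twisting, so the base should swing down under gravity at full grip.

```bash
python3 -m jog '[[[0,0,0,0,0.068],[0,0,0,0,0.068],[0.005,0,-0.009,0,0.068],[0.008,0,-0.009,0,0.068],[0.009,0,0,0,0.068],[0,0,0,0,0.068],[0,0,0,0,0.057],[0,0,0,0,0.057]]]'|tail -4
python3 -m jog '[[[0,0,0,0,0.057],[0,0,0,0,0.057],[0,0,0,0,0.057],[0,0,0,0,0.057],[0,0,-0.003,0,0.057],[0,0,-0.003,0,0.057],[0,0,0,0,0.057],[0,0,0,0,0.057]]]'|tail -4
python3 -c "
from h import *
tiltlook('n0')
for t in (0,3,6,10): print(t,np.round(mouthrows(np.radians(t),.1145,.031-.0005),1))"
```

```text
position: [0.4171, -0.2752, 0.0332]
tcp_rot: [3.141, 0.0, 1.972]
wrist_force: [-0.1, 1.6, 1.3]
grip_width: 0.0593
position: [0.4169, -0.2758, 0.0392]
tcp_rot: [-3.142, 0.0, 1.971]
wrist_force: [-0.0, -0.1, -1.2]
grip_width: 0.0582
n0 t 14.18 far row 233 rim row 262 98 Fz [ 0.2 -0.4 -1. ] grip 0.0574 z 0.0391
0 [261.4 231.3]
3 [260.4 227.5]
6 [259.4 223.7]
10 [258.1 218.8]
```

```bash
cat >> h.py <<'E'
def rows_pivot(th,px,z):
    """rows of upper/lower mouth edge, base lower edge on counter at tool-x px, TCP height z"""
    o=[]
    for v in(.042,0):
        x=px+.11*np.cos(th)-v*np.sin(th);h=.11*np.sin(th)+v*np.cos(th);o.append(projw([x,0,z-h])[1])
    return np.round(o,1)
E
python3 -m jog '[[[0,0,-0.003,0,0.057],[-0.001,0,-0.003,0,0.057],[-0.001,0,-0.003,0,0.057],[-0.001,0,-0.003,0,0.057],[0,0,0,0,0.057],[0,0,0,0,0.057],[0,0,0,0,0.057],[0,0,0,0,0.057]]]'|tail -4
python3 -c "
from h import *
for t in (0,3,6,9): print(t,rows_pivot(np.radians(t),-.1145,.0391),rows_pivot(np.radians(t),-.1115,.051))
tiltlook('n1')"
```

```text
position: [0.4181, -0.2781, 0.051]
tcp_rot: [-3.142, -0.0, 1.972]
wrist_force: [-0.1, -0.1, -1.7]
grip_width: 0.058
0 [255.9 227.6] [242.2 217.5]
3 [264.4 231.1] [249.9 220.5]
6 [273.6 235.1] [258.4 224.1]
9 [283.6 239.8] [267.6 228.3]
n1 t 14.9 far row 228 rim row 262 103 Fz [-0.1  0.1 -1.6] grip 0.05772 z 0.051
```

```bash
python3 -m jog '[[[-0.006,0,-0.0067,0,0.057],[-0.006,0,-0.0067,0,0.057],[-0.005,0,-0.006,0,0.057],[-0.005,0,-0.006,0,0.057],[-0.006,0,-0.005,0,0.057],[-0.006,0,-0.005,0,0.057],[0,0,0,0,0.057],[0,0,0,0,0.057]]]'|tail -4
python3 -c "
from h import *
T,im=snap('scene','s3');w=snap('wrist','w3')[1]
p=T[:3,3]
cv2.imwrite('pics/c3.png',np.hstack([cv2.resize(im[140:260,150:270],(480,480)),cv2.resize(w[180:330,240:340],(320,480))]))"
```

```text
position: [0.4316, -0.31, 0.0868]
tcp_rot: [3.141, 0.001, 1.971]
wrist_force: [-0.6, -0.1, -2.2]
grip_width: 0.058
```

View pics/c3.png

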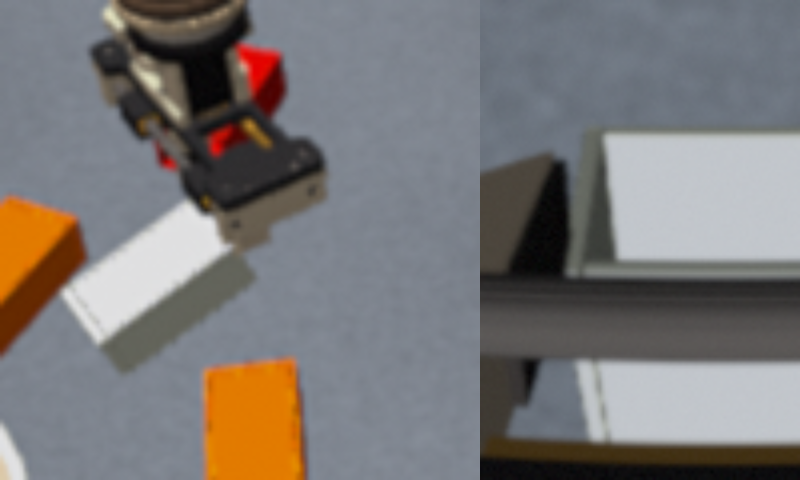

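```bash
cat >> h.py <<'E'
def rows_patch(th,px=-.007,pz=-.0045):
    o=[]
    for a,b in((.0025,.0045),(.0025,-.0375),(-.1075,-.0375)):
        x=px+a*np.cos(th)-b*np.sin(th);h=a*np.sin(th)+b*np.cos(th);o.append((projw([x,0,pz-h])[1],x,h-pz))
    return np.round(o,3)
E
python3 -c "
from h import *
for t in (0,10,20,25,30,35,40): q=rows_patch(np.radians(t));print(t,q[:2,0],'base rel',q[2,1:])"
```

```text
0 [261.006 231.047] base rel [-0.114 -0.033]
10 [262.633 222.628] base rel [-0.106 -0.051]
20 [264.208 214.912] base rel [-0.095 -0.068]
25 [264.96  211.377] base rel [-0.089 -0.075]
30 [265.68  208.092] base rel [-0.081 -0.082]
35 [266.362 205.082] base rel [-0.074 -0.088]
40 [267.001 202.377] base rel [-0.065 -0.093]
```

Tilt is only about 13° with the base about 30 mm up: friction is nearly at its limit. I'll ratchet it with sharp up-strokes and soft reversals so inertia adds to gravity.

```bash
python3 -m jog '[[[0,0,-0.04,0,0.057],[0,0,-0.025,0,0.057],[0,0,-0.015,0,0.057],[0,0,-0.005,0,0.057],[0,0,0.005,0,0.057],[0,0,0.01,0,0.057],[0,0,0.015,0,0.057],[0,0,0.02,0,0.057]]]'|tail -4
python3 -c "from h import *; tiltlook('q0')"
python3 -m jog '[[[0,0,-0.04,0,0.057],[0,0,-0.025,0,0.057],[0,0,-0.015,0,0.057],[0,0,-0.005,0,0.057],[0,0,0.01,0,0.057],[0,0,0.02,0,0.057],[0,0,0.025,0,0.057],[0,0,0.03,0,0.057]]]'|tail -4
python3 -c "from h import *; tiltlook('q1')"
```

```text
position: [0.4309, -0.309, 0.1194]
tcp_rot: [-3.141, -0.001, 1.972]
wrist_force: [-0.4, -0.8, -2.0]
grip_width: 0.0573
q0 t 16.38 far row 204 rim row 263 145 Fz [-2.   0.3 -4.8] grip 0.05687 z 0.1156
position: [0.4307, -0.3089, 0.119]
tcp_rot: [-3.141, -0.001, 1.972]
wrist_force: [0.1, 0.7, -1.6]
grip_width: 0.0573
q1 t 17.1 far row 198 rim row 253 58 Fz [-1.6  2.3 -6. ] grip 0.0573 z 0.1135
```

The ratchet works: about 37°, then about 48° or more. Continuing a bit higher.

```bash
python3 -m jog '[[[0,0,-0.041,0,0.057],[0,0,-0.03,0,0.057],[0,0,-0.02,0,0.057],[0,0,-0.01,0,0.057],[0,0,0.01,0,0.057],[0,0,0.02,0,0.057],[0,0,0.025,0,0.057],[0,0,0.03,0,0.057]]]'|tail -4
python3 -m jog '[[[0,0,-0.041,0,0.057],[0,0,-0.03,0,0.057],[0,0,-0.02,0,0.057],[0,0,-0.01,0,0.057],[0,0,0.01,0,0.057],[0,0,0.02,0,0.057],[0,0,0.025,0,0.057],[0,0,0.03,0,0.057]]]'|tail -4
python3 -m jog '[[[0,0,-0.041,0,0.057],[0,0,-0.03,0,0.057],[0,0,-0.02,0,0.057],[0,0,-0.01,0,0.057],[0,0,0.005,0,0.057],[0,0,0.005,0,0.057],[0,0,0,0,0.057],[0,0,0,0,0.057]]]'|tail -4
python3 -c "
from h import *
T,im=snap('scene','s4');w=snap('wrist','w4')[1]
for t in range(45,91,5): q=rows_patch(np.radians(t));print(t,q[:2,0],'base rel',q[2,1:])
cv2.imwrite('pics/c4.png',np.hstack([cv2.resize(im[120:250,140:270],(480,480)),cv2.resize(w[150:330,240:360],(320,480))]))"
```

```text
position: [0.4309, -0.3089, 0.1354]
tcp_rot: [-3.141, -0.001, 1.972]
wrist_force: [1.3, 1.1, -1.6]
grip_width: 0.0573
position: [0.4308, -0.3087, 0.1511]
tcp_rot: [3.142, -0.001, 1.972]
wrist_force: [0.7, 0.6, -2.3]
grip_width: 0.057
position: [0.4304, -0.3085, 0.2423]
tcp_rot: [-3.139, -0.003, 1.972]
wrist_force: [0.1, 0.6, -1.7]
grip_width: 0.0576
45 [267.593 200.005] base rel [-0.056 -0.098]
50 [268.131 197.995] base rel [-0.047 -0.102]
55 [268.612 196.378] base rel [-0.038 -0.105]
60 [269.034 195.186] base rel [-0.028 -0.107]
65 [269.391 194.449] base rel [-0.018 -0.109]
70 [269.684 194.2  ] base rel [-0.009 -0.109]
75 [269.909 194.469] base rel [ 0.001 -0.109]
80 [270.065 195.283] base rel [ 0.011 -0.108]
85 [270.152 196.67 ] base rel [ 0.021 -0.106]
90 [270.17  198.651] base rel [ 0.03  -0.103]
```

View pics/c4.png

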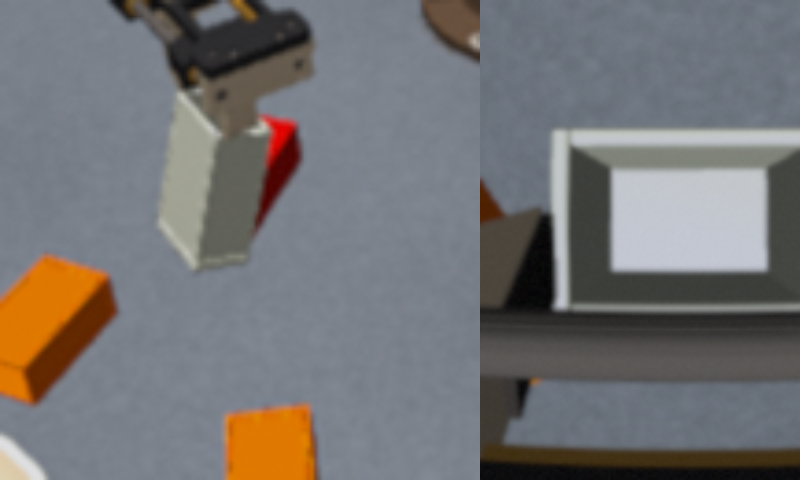

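The tumbler now hangs mouth up, close to vertical: far rim at row ~199 and the inner floor visible. I'll lower it to the counter here.

```bash
python3 -m jog '[[[0,0,0.01,0,0.057],[0,0,0.02,0,0.057],[0,0,0.025,0,0.057],[0,0,0.025,0,0.057],[0,0,0.02,0,0.057],[0,0,0.01,0,0.057],[0,0,0.005,0,0.057],[0,0,0.003,0,0.057]]]'|tail -4
python3 -m jog '[[[0,0,0.002,0,0.057],[0,0,0.002,0,0.057],[0,0,0.002,0,0.057],[0,0,0,0,0.057],[0,0,0,0,0.057],[0,0,0,0,0.057],[0,0,0,0,0.057],[0,0,0,0,0.057]]]'|tail -4
python3 -c "from h import *; tiltlook('r0')"
```

```text
position: [0.4312, -0.3097, 0.126]
tcp_rot: [-3.141, -0.0, 1.971]
wrist_force: [-0.9, -0.2, -0.9]
grip_width: 0.0569
position: [0.4315, -0.3096, 0.1207]
tcp_rot: [3.141, 0.0, 1.972]
wrist_force: [0.7, -0.1, -2.2]
grip_width: 0.0573
r0 t 20.58 far row 198 rim row 259 59 Fz [ 0.8  1.2 -1.4] grip 0.05753 z 0.1206
```

```bash
python3 -m jog '[[[0,0,0.002,0,0.057],[0,0,0.002,0,0.057],[0,0,0.002,0,0.057],[0,0,0.002,0,0.057],[0,0,0.002,0,0.057],[0,0,0,0,0.057],[0,0,0,0,0.057],[0,0,0,0,0.057]]]'|tail -4
python3 -c "from h import *; tiltlook('r1')"
python3 -m jog '[[[0,0,0.001,0,0.057],[0,0,0.001,0,0.057],[0,0,0.001,0,0.057],[0,0,0.001,0,0.057],[0,0,0,0,0.057],[0,0,0,0,0.057],[0,0,0,0,0.057],[0,0,0,0,0.057]]]'|tail -4
python3 -c "from h import *; tiltlook('r2')"
```

```text
position: [0.4324, -0.311, 0.1121]
tcp_rot: [3.139, 0.003, 1.971]
wrist_force: [-1.8, 1.5, 17.5]
grip_width: 0.0571
r1 t 21.3 far row 198 rim row 254 58 Fz [-2.3  1.9 17.9] grip 0.05744 z 0.1121
position: [0.4334, -0.3124, 0.11]
tcp_rot: [3.137, 0.006, 1.971]
wrist_force: [-6.0, 2.5, 37.7]
grip_width: 0.0583
r2 t 22.02 far row 199 rim row 252 58 Fz [-6.3  2.4 37.5] grip 0.05874 z 0.11
```

```bash
python3 -m jog '[[[0,0,-0.001,0,0.057],[0,0,-0.001,0,0.057],[0,0,-0.001,0,0.057],[0,0,-0.0005,0,0.057],[0,0,0,0,0.057],[0,0,0,0,0.057],[0,0,0,0,0.057],[0,0,0,0,0.057]]]'|tail -4
python3 -c "
from h import *
T,im=snap('scene','s5');w=snap('wrist','w5')[1]
cv2.imwrite('pics/c5.png',np.hstack([cv2.resize(im[150:240,160:250],(400,480)),cv2.resize(w[150:330,220:420],(400,480))]))
# floor/rim edges along the centre column
g=w.min(2)[185:300,310:330].mean(1);print(np.round(g).astype(int))"
```

```text
position: [0.432, -0.3097, 0.1104]
tcp_rot: [3.141, 0.001, 1.972]
wrist_force: [-0.1, 1.4, 8.6]
grip_width: 0.0583
[112 113 112 111 111 110 109 108 108 108 108 109 114 142 179 196 197 197
 196 183 149 128 125 124 124 125 124 127 140 167 190 197 197 197 197 197
 197 197 197 197 197 197 197 197 197 198 197 197 197 197 197 197 198 197
 198 197 197 198 197 197 198 197 197 197 197 197 189 161 110  71  59  59
  59  59  59  59  59  59  60  68  82  86  61  38  39  44  43  47  58  54
  56  62  67  72  76  80  81  82  84  86  87  88  88  88  87  86  84  85
  94 103 107 107 108 108 108]
```

View pics/c5.png

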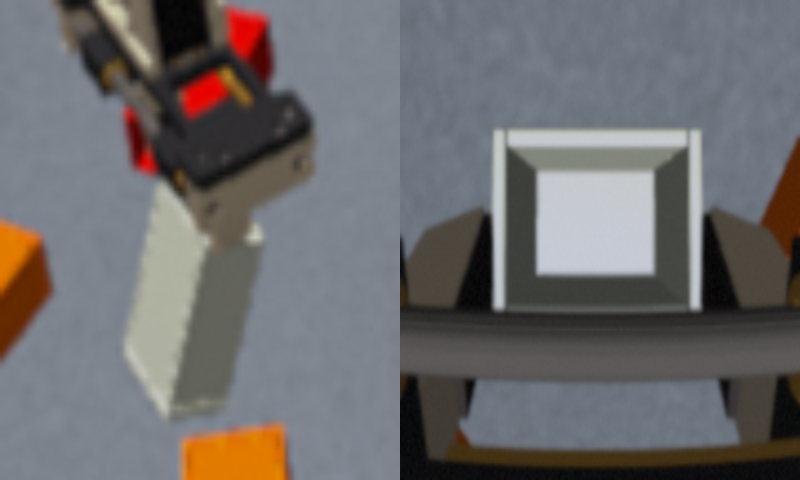

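```bash
cat >> h.py <<'E'
from scipy.optimize import least_squares
def fit_tilt(rows):
    """rows: far rim outer, far floor, near floor, near rim outer -> rim centre (tool x, z) and tilt from upright (+ = leaning to tool +x)"""
    P=[(.021,0),(.017,.106),(-.017,.106),(-.021,0)]
    def f(q):
        c,s=np.cos(q[2]),np.sin(q[2]);return [projw([q[0]+a*c-b*s,0,q[1]+a*s+b*c])[1]-r for (a,b),r in zip(P,rows)]
    return least_squares(f,[0,0,0],x_scale=[.01,.01,.1])
E
python3 -c "
from h import *
r=fit_tilt([198,213.5,252.3,265.5]);print(r.x,np.degrees(r.x[2]),r.fun)"
```

```text
[0.0026 0.0152 0.4151] 23.78127290518959 [-0.5276  1.5713 -1.5688  0.5251]
```

```bash
cat >> h.py <<'E'
def fit_tilt2(rows,z):
    P=[(.021,0),(.017,.106),(-.017,.106)]
    def f(q):
        c,s=np.cos(q[2]),np.sin(q[2]);e=[projw([q[0]+a*c-b*s,0,q[1]+a*s+b*c])[1]-r for (a,b),r in zip(P,rows)]
        return e+[(q[1]+.11*c+.021*abs(s)-z)*1000]
    return least_squares(f,[0,0,.2],x_scale=[.01,.01,.1])
E
python3 -c "
from h import *
r=fit_tilt2([198,213.5,252.3],.110);print(r.x,np.degrees(r.x[2]),r.fun)
for t in(0,5,10,15,20,25):
  t=np.radians(t);c,s=np.cos(t),np.sin(t);zr=.110-.11*c-.021*s
  print([round(projw([.0+a*c-b*s,0,zr+a*s+b*c])[1],1) for a,b in((.021,0),(.017,.106),(-.017,.106),(-.021,0))])
w=cv2.imread('pics/w5.png').min(2)
for r in(200,215,230,245):
  print(r,np.where(np.abs(np.diff(w[r,240:400].astype(int)))>22)[0]+240)
print(w[255:265,300:340:8])"
```

```text
[0.0068 0.0003 0.3953] 22.65120531304294 [-0.0099  0.5871 -0.6027 -0.0848]
[np.float64(211.6), np.float64(175.5), np.float64(212.2), np.float64(277.9)]
[np.float64(211.5), np.float64(185.9), np.float64(222.9), np.float64(280.7)]
[np.float64(211.1), np.float64(196.2), np.float64(233.4), np.float64(282.5)]
[np.float64(210.6), np.float64(206.2), np.float64(243.6), np.float64(283.3)]
[np.float64(209.8), np.float64(216.0), np.float64(253.3), np.float64(283.1)]
[np.float64(208.9), np.float64(225.4), np.float64(262.5), np.float64(281.8)]
200 [265 266 271 273 362 364 369 370]
215 [265 266 271 272 273 286 287 288 345 346 347 363 364 369 370]
230 [264 265 266 271 272 273 286 287 288 345 346 347 363 364 369 370 371]
245 [265 266 267 271 272 286 287 288 345 346 347 363 364 365 369 370 371]
[[60 60 58 60 58]
 [57 60 58 58 60]
 [58 59 58 58 60]
 [60 58 59 61 58]
 [58 59 59 61 59]
 [58 60 59 60 59]
 [58 61 60 58 60]
 [57 57 60 59 60]
 [60 60 59 61 60]
 [69 68 69 68 69]]
```

The fit is consistent: resting on its base edge on the counter, leaning 23° towards tool +x. I'll roll it upright about that edge by arcing the mouth towards tool −x with light down-pressure.

```bash
python3 -m jog '[[[-0.004,0,0,0,0.057],[-0.005,0,0,0,0.057],[-0.005,0,0.0005,0,0.057],[-0.005,0,0.0005,0,0.057],[-0.005,0,0.001,0,0.057],[-0.005,0,0.001,0,0.057],[0,0,0,0,0.057],[0,0,0,0,0.057]]]'|tail -4
cat >> h.py <<'E'
def edges4(tag):
    T,w=snap('wrist',tag);g=w.min(2)[:,310:326].mean(1)
    i=np.arange(170,264);d=np.diff(g)[i]
    print(tag,'rises',[(int(k),int(v)) for k,v in zip(i,d) if v>15],'falls',[(int(k),int(v)) for k,v in zip(i,d) if v<-15],'z',round(T[2,3],4),'F',np.round(ctrl.observe()['wrist_force'],1),round(ctrl.observe()['grip_width'],4))
E
python3 -c "from h import *; edges4('u0')"
```

```text
position: [0.4441, -0.3389, 0.1089]
tcp_rot: [3.14, 0.005, 1.971]
wrist_force: [-1.0, -1.7, 19.5]
grip_width: 0.0592
u0 rises [(198, 39), (199, 45), (200, 23)] falls [(176, -18), (205, -15), (219, -23), (220, -53), (221, -39)] z 0.1089 F [-0.7 -1.9 19.4] 0.0591
```

```bash
python3 -m jog '[[[-0.004,0,0.0005,0,0.057],[-0.004,0,0.0005,0,0.057],[-0.004,0,0.0005,0,0.057],[-0.003,0,0.0005,0,0.057],[0,0,0,0,0.057],[0,0,0,0,0.057],[0,0,0,0,0.057],[0,0,0,0,0.057]]]'|tail -4
python3 -c "
from h import *; edges4('u1')
for t in(0,2,4,6,8,10):
  t=np.radians(t);c,s=np.cos(t),np.sin(t);zr=.107-.11*c-.021*s
  print([round(projw([.01+a*c-b*s,0,zr+a*s+b*c])[1],1) for a,b in((.021,0),(.017,.106),(-.017,.106),(-.021,0))])"
```

```text
position: [0.4491, -0.3514, 0.1061]
tcp_rot: [3.141, 0.002, 1.971]
wrist_force: [-0.9, -0.2, 14.1]
grip_width: 0.0592
u1 rises [(199, 21), (200, 53), (201, 36), (263, 29)] falls [(206, -28), (207, -44), (208, -38)] z 0.1061 F [-2.1  0.1 13.5] 0.0593
[np.float64(195.5), np.float64(164.9), np.float64(202.7), np.float64(265.9)]
[np.float64(195.5), np.float64(169.2), np.float64(207.1), np.float64(267.1)]
[np.float64(195.4), np.float64(173.5), np.float64(211.5), np.float64(268.1)]
[np.float64(195.4), np.float64(177.7), np.float64(215.9), np.float64(269.0)]
[np.float64(195.3), np.float64(181.9), np.float64(220.2), np.float64(269.8)]
[np.float64(195.2), np.float64(186.1), np.float64(224.5), np.float64(270.4)]
```

About 1° from upright. Releasing and retracting.

```bash
python3 -m jog '[[[0,0,-0.001,0,0.0585],[0,0,0,0,0.0595],[0,0,0,0,0.0605],[0,0,0,0,0.063],[0,0,0,0,0.068],[0,0,0,0,0.075],[0,0,-0.01,0,0.085],[0,0,-0.02,0,0.0918]]]'|tail -4
python3 -m jog '[[[0,0,-0.03,0,0.0918],[0,0,-0.03,0,0.0918],[0,0,-0.02,0,0.0918],[0,0,0,0,0.0918],[0,0,0,0,0.0918],[0,0,0,0,0.0918],[0,0,0,0,0.0918],[0,0,0,0,0.0918]]]'|tail -4
python3 - <<'E'
from h import *
T,w=snap('wrist','v0');print(T[:3,3]);
T2,t=snap('top','t1')
cv2.imwrite('pics/c6.png',w)
E
```

```text
position: [0.4474, -0.3489, 0.1348]
tcp_rot: [-3.139, -0.003, 1.972]
wrist_force: [0.1, 0.1, 0.5]
grip_width: 0.0835
position: [0.4481, -0.3496, 0.2151]
tcp_rot: [-3.14, -0.001, 1.972]
wrist_force: [0.1, 0.7, 0.6]
grip_width: 0.092
[ 0.4481 -0.3496  0.2151]
```

View pics/c6.png

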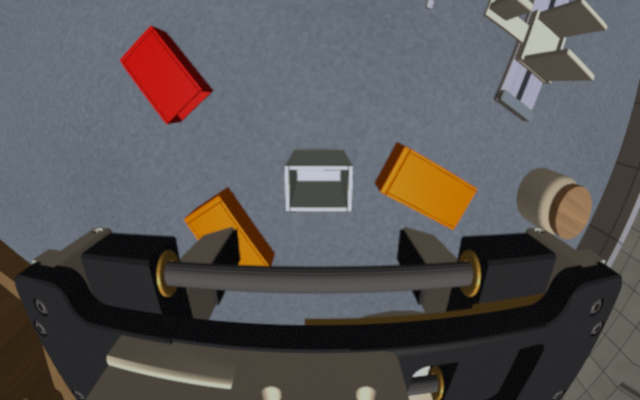

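The tumbler stands upright, mouth up: rim at columns 285–352, rows 164–211. Measuring the rim for the regrasp.

```bash
python3 - <<'E'
from h import *
w=cv2.imread('pics/v0.png');T=tool();g=w.min(2)
x0,y0=275,158;m=(g[y0:222,x0:362]>150).astype(np.uint8)
cs,_=cv2.findContours(m,0,2);k=np.vstack([c for c in cs if cv2.contourArea(c)>20])
b=cv2.boxPoints(cv2.minAreaRect(k))+[x0,y0];print(b)
p=np.array([cast('wrist',q,.11,T) for q in b]);e=np.diff(np.vstack([p,p[:1]]),axis=0)
print(p[:,:2],'c',p.mean(0),np.linalg.norm(e,axis=1),'ang',np.arctan2(e[:,1],e[:,0]))
c=p.mean(0)
# jaws across 42 mm: tool x along the 60 mm width
a=[np.arctan2(v[1],v[0]) for v in e if np.linalg.norm(v)>.05][0]
for y in(a,a+np.pi): togo([c[0],c[1],.2],y)
print(ctrl.observe()['joints'])
E
```

```text
[[285. 166.]
 [352. 166.]
 [352. 210.]
 [285. 210.]]
[[ 0.4115 -0.3374]
 [ 0.4651 -0.3146]
 [ 0.482  -0.3514]
 [ 0.4262 -0.375 ]] c [ 0.4462 -0.3446  0.11  ] [0.0583 0.0404 0.0606 0.0404] ang [ 0.4013 -1.1404 -2.7403  1.9433]
t 25.65 pos [ 0.4482 -0.3498  0.2153] yaw 1.9716 shift [0.0056 0.0002 0.0153] turn 1.5702
t 25.65 pos [ 0.4482 -0.3498  0.2153] yaw 1.9716 shift [0.0056 0.0002 0.0153] turn -1.5714
[ 0.0332  0.4149  0.7516  1.771  -0.3164  1.0821  1.2945]
```

```bash
python3 -m jog '[[[0.0056,0,0,-0.12,0.0918],[0,0,0,-0.12,0.0918],[0,0,0,-0.12,0.0918],[0,0,0,-0.12,0.0918],[0,0,0,-0.12,0.0918],[0,0,0,-0.12,0.0918],[0,0,0,-0.12,0.0918],[0,0,0,-0.12,0.0918]]]'|tail -4
python3 -m jog '[[[0,0,0.01,-0.12,0.0918],[0,0,0.01,-0.12,0.0918],[0,0,0.01,-0.12,0.0918],[0,0,0,-0.12,0.0918],[0,0,0,-0.12,0.0918],[0,0,0,-0.011,0.0918],[0,0,0,0,0.0918],[0,0,0,0,0.0918]]]'|tail -4
python3 - <<'E'
from h import *
togo([.4462,-.3446,.068],3.543);print(ctrl.observe()['joints'])
T,w=snap('wrist','v1');g=w.min(2)
# rim mid from this view: jaw axis (columns) at z=.11 ; print bright column span per row
for r in range(200,262,8):
    i=np.where(g[r,240:400]>150)[0]+240
    print(r,(i[0],i[-1],cast('wrist',(i[0]-.5,r),.11,T)[:2],cast('wrist',(i[-1]+.5,r),.11,T)[:2]) if len(i) else None)
E
```

```text
position: [0.4461, -0.3448, 0.2155]
tcp_rot: [3.141, -0.001, 2.937]
wrist_force: [0.5, -0.5, 0.0]
grip_width: 0.092
position: [0.4462, -0.345, 0.1859]
tcp_rot: [3.141, -0.0, -2.745]
wrist_force: [0.8, 0.1, 0.9]
grip_width: 0.0918
t 26.98 pos [ 0.4462 -0.345   0.1859] yaw -2.7447 shift [-0.0001  0.0004  0.1179] turn -0.0045
[ 0.3048  0.3814  0.3502  1.799  -0.1536  0.9881  2.6844]
200 (np.int64(292), np.int64(343), array([ 0.4513, -0.3647]), array([ 0.4353, -0.3266]))
208 (np.int64(292), np.int64(343), array([ 0.4576, -0.3623]), array([ 0.4415, -0.3239]))
216 (np.int64(292), np.int64(343), array([ 0.464 , -0.3598]), array([ 0.4477, -0.3211]))
224 (np.int64(293), np.int64(342), array([ 0.4701, -0.3566]), array([ 0.4544, -0.3189]))
232 (np.int64(294), np.int64(342), array([ 0.4765, -0.3532]), array([ 0.4609, -0.316 ]))
240 None
248 None
256 None
```

```bash
python3 -m jog '[[[0,0,0.02,0,0.0918],[0,0,0.025,0,0.0918],[0,0,0.025,0,0.0918],[0,0,0.025,0,0.0918],[0,0,0.015,0,0.0918],[0,0,0.008,0,0.0918],[0,0,0,0,0.07],[0,0,0,0,0.055]]]'|tail -4
python3 -m jog '[[[0,0,0,0,0.045],[0,0,0,0,0.038],[0,0,0,0,0.038],[0,0,0,0,0.038],[0,0,0,0,0.038],[0,0,0,0,0.038],[0,0,0,0,0.038],[0,0,0,0,0.038]]]'|tail -4
python3 -m jog '[[[0,0,-0.01,0,0.038],[0,0,-0.03,0,0.038],[0,0,-0.035,0,0.038],[0,0,-0.035,0,0.038],[0,0,-0.035,0,0.038],[0,0,-0.02,0,0.038],[0,0,0,0,0.038],[0,0,0,0,0.038]]]'|tail -4
python3 -c "
from h import *
togo([.45,-.1,.233],1.571)"
```

```text
position: [0.4466, -0.3451, 0.0684]
tcp_rot: [-3.141, -0.0, -2.742]
wrist_force: [-0.2, -0.5, 1.3]
grip_width: 0.0826
position: [0.4465, -0.3449, 0.0682]
tcp_rot: [-3.141, 0.0, -2.741]
wrist_force: [-0.2, 0.7, 2.5]
grip_width: 0.0422
position: [0.4467, -0.3451, 0.2343]
tcp_rot: [-3.14, 0.002, -2.74]
wrist_force: [-0.1, 0.1, -1.9]
grip_width: 0.0418
t 29.03 pos [ 0.4467 -0.3451  0.2343] yaw -2.7405 shift [-0.0988  0.2244  0.001 ] turn 1.9717
```

Held across the 42 mm and lifted. Now turn to rail alignment and look at the caddy from closer.

```bash
python3 -m jog '[[[0,0,0,0.12,0.038],[0,0,0,0.12,0.038],[0,0,0,0.12,0.038],[0,0,0,0.12,0.038],[0,0,0,0.12,0.038],[0,0,0,0.12,0.038],[0,0,0,0.12,0.038],[0,0,0,0.12,0.038]]]'|tail -4
python3 -m jog '[[[0,0,0,0.12,0.038],[0,0,0,0.12,0.038],[0,0,0,0.12,0.038],[0,0,0,0.12,0.038],[0,0,0,0.12,0.038],[0,0,0,0.12,0.038],[0,0,0,0.12,0.038],[0,0,0,0.12,0.038]]]'|tail -4
python3 -m jog '[[[0,0.02,0,0.05,0.038],[0.015,0.03,0,0,0.038],[0.02,0.03,0,0,0.038],[0.02,0.03,0,0,0.038],[0.02,0.025,0,0,0.038],[0.015,0.015,0,0,0.038],[0,0,0,0,0.038],[0,0,0,0,0.038]]]'|tail -4
python3 - <<'E'
from h import *
T,w=snap('wrist','x0');togo([.6,-.25,.235],1.571);T2,t=snap('top','t2')
cv2.imwrite('pics/c7.png',np.vstack([cv2.resize(w[0:200,160:480],(720,450))]))
E
```

```text
position: [0.4453, -0.3441, 0.2311]
tcp_rot: [-3.141, -0.004, 2.577]
wrist_force: [-0.6, 0.7, -2.4]
grip_width: 0.0419
position: [0.4454, -0.3441, 0.2312]
tcp_rot: [-3.139, -0.002, 1.617]
wrist_force: [-0.5, -0.3, -1.5]
grip_width: 0.0421
position: [0.5962, -0.2517, 0.2306]
tcp_rot: [-3.138, -0.001, 1.575]
wrist_force: [-0.3, -1.7, -1.2]
grip_width: 0.0417
t 31.08 pos [ 0.5951 -0.2534  0.2313] yaw 1.5729 shift [ 0.0034  0.0049 -0.0038] turn 0.0019
```

View pics/c7.png

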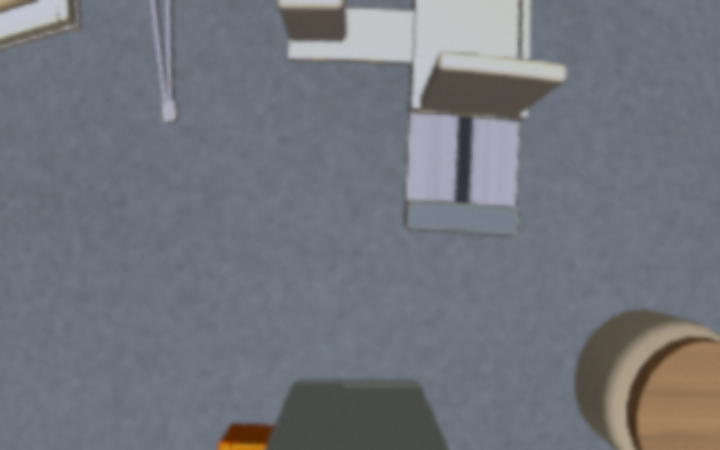

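Crop (×2.25, offset 160): the low stop spans (408,201)–(516,234) and the rail edges are at columns 409/518. The −y panel's top strip runs (439,60)–(566,72), and the tab top is near (311,5). Casting these.

```bash
python3 - <<'E'
from h import *
T=tool()
def W(x,y,z): return cast('wrist',(160+x/2.25,y/2.25),z,T)
pts={'panL':(439,60,.115),'panR':(566,72,.115),'loL':(408,201,.022),'loR':(517,205,.022),'lo2L':(405,228,.022),'lo2R':(516,234,.022),
'rL1':(411,112,.012),'rL2':(407,201,.012),'rR1':(519,118,.012),'rR2':(517,205,.012),'tabL':(278,8,.08),'tabR':(344,10,.08),'bayfl':(414,0,.02),'bayfl2':(414,107,.02),'footL':(289,58,.02),'footR':(412,62,.02)}
P={k:W(*v) for k,v in pts.items()}
for k,v in P.items():print(k,v)
a=P['panR']-P['panL'];print('panel len',np.linalg.norm(a),'yaw',np.arctan2(a[1],a[0]))
a=P['loR']-P['loL'];print('lo len',np.linalg.norm(a),'yaw',np.arctan2(a[1],a[0]))
# top image: rail blob
t=cv2.imread('pics/t2.png');s=t[115:195,255:380].astype(int);h=cv2.cvtColor(t,cv2.COLOR_BGR2HSV)
print('top px rail',t[148,295],t[155,300],'caddy',t[150,330],'stop',t[148,271],'slot',t[150,295])
# rail mask: lavender
m=((t[...,0].astype(int)-t[...,1]>8)&(t.min(2)>140))[115:195,255:380].astype(np.uint8)
cs,_=cv2.findContours(m,0,2);k=np.vstack([c for c in cs if cv2.contourArea(c)>15]).reshape(-1,2)+[255,115]
b=cv2.boxPoints(cv2.minAreaRect(k.astype(np.float32)));p=np.array([cast('top',q,.012) for q in b]);print(b,p)
e=np.diff(p,axis=0);print(np.linalg.norm(e,axis=1),np.arctan2(e[:,1],e[:,0]))
E
```

```text
panL [ 0.6264 -0.1042  0.115 ]
panR [ 0.678  -0.1054  0.115 ]
loL [ 0.6208 -0.1568  0.022 ]
loR [ 0.6788 -0.1569  0.022 ]
lo2L [ 0.6193 -0.1712  0.022 ]
lo2R [ 0.6786 -0.1726  0.022 ]
rL1 [ 0.623  -0.1071  0.012 ]
rL2 [ 0.621  -0.1563  0.012 ]
rR1 [ 0.682  -0.1076  0.012 ]
rR2 [ 0.6811 -0.1564  0.012 ]
tabL [ 0.5592 -0.0696  0.08  ]
tabR [ 0.5885 -0.0714  0.08  ]
bayfl [ 0.6244 -0.0444  0.02  ]
bayfl2 [ 0.624  -0.1058  0.02  ]
footL [ 0.5585 -0.0781  0.02  ]
footR [ 0.623  -0.0806  0.02  ]
panel len 0.051598917993877884 yaw -0.023081189207226623
lo len 0.057988355029200946 yaw -0.0018470234737432646
top px rail [206 186 181] [225 207 204] caddy [231 229 224] stop [170 158 144] slot [55 48 44]
[[268.3016 157.4297]
 [270.2797 130.7244]
 [316.9127 134.1787]
 [314.9346 160.884 ]] [[ 0.6312  0.1181  0.012 ]
 [ 0.7155  0.1168  0.012 ]
 [ 0.7096 -0.0242  0.012 ]
 [ 0.6255 -0.021   0.012 ]]
[0.0843 0.1411 0.0842] [-0.0152 -1.6127  3.1043]
```

Bay centre is about (0.6533, −0.0668) with rail yaw −0.03. The tab top gives (0.574, −0.0645), against an expected (0.573, −0.064), so they agree. Move above the bay, staying over the panel tops, and check from near.

```bash
python3 -m jog '[[[0.01,0.004,0,0.03,0.038],[0.028,0.01,0,0,0.038],[0.03,0.01,0,0,0.038],[0.03,0.01,0,0,0.038],[0.03,0.01,0,0,0.038],[0.03,0.008,0,0,0.038],[0.02,0.004,0,0,0.038],[0.008,0.002,0,0,0.038]]]'|tail -4
python3 -m jog '[[[0,0,0.005,0,0.038],[0,0,0.01,0,0.038],[0,0,0.005,0,0.038],[0,0,0,0,0.038],[0,0,0,0,0.038],[0,0,0,0,0.038],[0,0,0,0,0.038],[0,0,0,0,0.038]]]'|tail -4
python3 - <<'E'
from h import *
T,w=snap('wrist','y0');togo([.6533,-.0668,.21],1.541)
for n,p in(('panelTop+y',(.6533+.0011,-.0668+.038,.115)),('panel -x end',(.6533+.0011-.026,-.0668+.038+.0008,.115)),('panel +x end',(.6533+.0011+.026,-.0668+.038-.0008,.115)),('rail stop',(.656,.09,.07))):
    q=np.linalg.inv(T)@np.r_[p,1];print(n,projw(q[:3]))
cv2.imwrite('pics/c8.png',cv2.resize(w[60:280,210:430],(700,600*220//220)[:2]))
E
```

```text
position: [0.6591, -0.0659, 0.2323]
tcp_rot: [-3.141, -0.002, 1.545]
wrist_force: [0.6, 0.5, -1.2]
grip_width: 0.0419
position: [0.6593, -0.0696, 0.2134]
tcp_rot: [3.141, 0.0, 1.542]
wrist_force: [0.0, 0.4, -1.6]
grip_width: 0.042
t 32.52 pos [ 0.6593 -0.0694  0.2134] yaw 1.5426 shift [ 0.0024 -0.006   0.0033] turn 0.0016
panelTop+y [311.401  149.8905]
panel -x end [280.4198 150.0263]
panel +x end [342.51   150.0541]
rail stop [310.4423  23.8345]
```

View pics/c8.png

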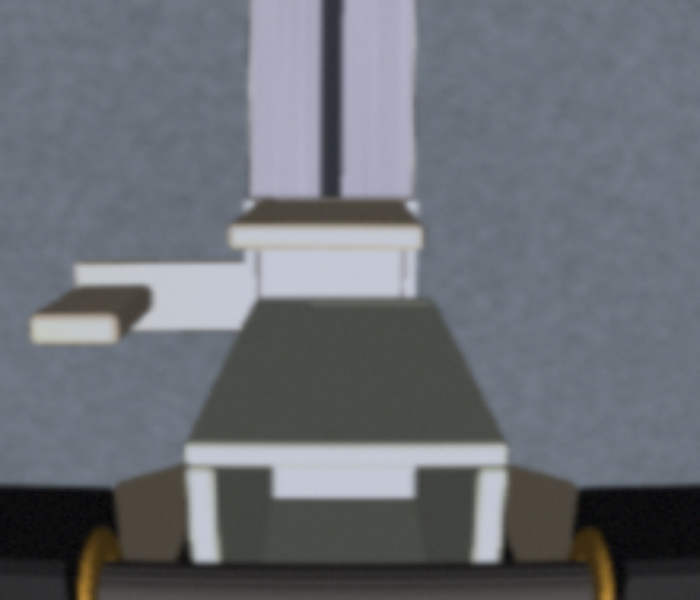

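The near view shows the +y panel top strip at crop (229–423, 225–247), level with the image, so the yaw is right. The tumbler's front base edge is at (258–435, 300) and the tab top at (30–118, 318–343). Computing the fine correction (all 12 views are now used).

```bash
python3 - <<'E'
from h import *
T=tool();X=lambda x,y:(210+x*220/700,60+y*220/600)
def tl(x,y,z):return (np.linalg.inv(T)@np.r_[cast('wrist',X(x,y),z,T),1])[:3]
for n,x,y,z in(('panel c',326,236,.115),('panel L',229,235,.115),('panel R',423,237,.115),('tab c',74,331,.08),('railL',250,100,.012),('railR',415,100,.012),('slot',332,10,.012),('slot2',332,190,.012)):
    print(n,'world',cast('wrist',X(x,y),z,T),'tool',tl(x,y,z))
zb=T[2,3]-.068
print('tumbler base edge L,R tool',tl(258,300,zb),tl(435,300,zb),'rim',tl(184,443,zb+.11),tl(507,443,zb+.11))
E
```

```text
panel c world [ 0.6554 -0.0258  0.115 ] tool [ 0.0435 -0.0052  0.0983]
panel L world [ 0.6299 -0.0246  0.115 ] tool [ 0.0439 -0.0307  0.0983]
panel R world [ 0.6808 -0.0268  0.115 ] tool [0.0432 0.0203 0.0984]
tab c world [ 0.5746 -0.0618  0.08  ] tool [ 0.0052 -0.0849  0.1333]
railL world [0.6275 0.0201 0.012 ] tool [ 0.0886 -0.0344  0.2013]
railR world [0.6869 0.0183 0.012 ] tool [0.0885 0.0251 0.2014]
slot world [0.6582 0.0576 0.012 ] tool [ 0.1269 -0.0048  0.2014]
slot2 world [ 0.6559 -0.0194  0.012 ] tool [ 0.0499 -0.0048  0.2013]
tumbler base edge L,R tool [ 0.0298 -0.0207  0.068 ] [0.0298 0.0209 0.068 ] rim [ 0.031  -0.0209 -0.042 ] [ 0.031   0.0204 -0.042 ]
```

```bash
python3 -m jog '[[[0.0045,-0.005,0,0,0.038],[0,0,0,0,0.038],[0,0,0.01,0,0.038],[0,0,0.01,0,0.038],[0,0,0.005,0,0.038],[0,0,0,0,0.038],[0,0,0,0,0.038],[0,0,0,0,0.038]]]'|tail -4
python3 - <<'E'
from h import *
T,w=snap('wrist','z0');g=w.min(2)
zb=T[2,3]-.068
# panel strip edges by brightness along column 312, near predicted row
h=cv2.cvtColor(w,cv2.COLOR_BGR2GRAY).astype(int)
q=np.array([.038,0,T[2,3]-.115]);r=projw(q);print('pred panel if aligned',r,'ends',projw(q-[0,.026,0]),projw(q+[0,.026,0]),'base edge row',projw([.0302,0,.068]))
c=int(r[0]);print('rows',[(k,h[k,c]) for k in range(int(r[1])-8,int(r[1])+9)])
k=int(round(r[1]));print('cols L',h[k,275:295],'R',h[k,335:360])
E
```

```text
position: [0.6543, -0.0648, 0.188]
tcp_rot: [3.142, 0.0, 1.542]
wrist_force: [0.3, 0.3, -0.3]
grip_width: 0.0417
pred panel if aligned [318.7274 157.9782] ends [284.481  158.1105] [352.9593 158.1449] base edge row [318.7315 169.4016]
rows [(149, np.int64(69)), (150, np.int64(73)), (151, np.int64(90)), (152, np.int64(129)), (153, np.int64(170)), (154, np.int64(189)), (155, np.int64(196)), (156, np.int64(198)), (157, np.int64(198)), (158, np.int64(198)), (159, np.int64(195)), (160, np.int64(190)), (161, np.int64(184)), (162, np.int64(190)), (163, np.int64(196)), (164, np.int64(198)), (165, np.int64(198))]
cols L [110 111 112 114 114 115 115 113 111 133 172 190 195 197 197 196 197 197
 196 197] R [197 198 198 198 199 198 198 198 198 198 197 197 198 198 197 188 172 146
 122 113 115 116 114 113 114]
```

Aligned within about 1 mm (panel strip mid row 156.7 against 158 predicted, ends 284–352 against 284.5–353). Lowering in.

```bash
python3 -m jog '[[[0,0,0.005,0,0.038],[0,0,0.008,0,0.038],[0,0,0.008,0,0.038],[0,0,0.008,0,0.038],[0,0,0.008,0,0.038],[0,0,0.008,0,0.038],[0,0,0,0,0.038],[0,0,0,0,0.038]]]'|tail -4
python3 -m jog '[[[0,0,0.008,0,0.038],[0,0,0.008,0,0.038],[0,0,0.008,0,0.038],[0,0,0.008,0,0.038],[0,0,0.008,0,0.038],[0,0,0.005,0,0.038],[0,0,0,0,0.038],[0,0,0,0,0.038]]]'|tail -4
python3 -c "
from h import *
print(ctrl.observe()['wrist_force'],ctrl.observe()['position'])"
```

```text
position: [0.6539, -0.0645, 0.1423]
tcp_rot: [-3.14, 0.0, 1.543]
wrist_force: [0.7, 0.4, -2.3]
grip_width: 0.0416
position: [0.6541, -0.0646, 0.0977]
tcp_rot: [-3.141, 0.0, 1.543]
wrist_force: [-0.4, 0.3, -0.8]
grip_width: 0.0423
[-0.3851  0.28   -0.7534] [ 0.6541 -0.0646  0.0977]
```

```bash
python3 -m jog '[[[0,0,0.003,0,0.038],[0,0,0.002,0,0.038],[0,0,0.001,0,0.038],[0,0,0.001,0,0.038],[0,0,0,0,0.038],[0,0,0,0,0.038],[0,0,0,0,0.038],[0,0,0,0,0.038]]]'|tail -4
python3 -m jog '[[[0,0,0.001,0,0.038],[0,0,0.001,0,0.038],[0,0,0,0,0.038],[0,0,0,0,0.038],[0,0,0,0,0.038],[0,0,0,0,0.038],[0,0,0,0,0.038],[0,0,0,0,0.038]]]'|tail -4
```

```text
position: [0.6543, -0.0645, 0.0912]
tcp_rot: [3.141, -0.0, 1.543]
wrist_force: [-0.3, 0.5, -0.7]
grip_width: 0.0421
position: [0.6543, -0.0645, 0.089]
tcp_rot: [3.142, -0.0, 1.543]
wrist_force: [0.4, -0.8, -1.4]
grip_width: 0.0417
```

```bash
python3 -m jog '[[[0,0,0.0005,0,0.038],[0,0,0.0005,0,0.038],[0,0,0.0005,0,0.038],[0,0,0,0,0.038],[0,0,0,0,0.038],[0,0,0,0,0.038],[0,0,0,0,0.038],[0,0,0,0,0.038]]]'|tail -4
```

```text
position: [0.6543, -0.0646, 0.0883]
tcp_rot: [3.141, -0.0, 1.543]
wrist_force: [-3.3, 0.1, 6.5]
grip_width: 0.0423
```

Contact at TCP z 0.0883 (expected 0.088): it stands on the bay floor. Release and rise.

```bash
python3 -m jog '[[[0,0,0,0,0.041],[0,0,0,0,0.043],[0,0,0,0,0.048],[0,0,0,0,0.056],[0,0,0,0,0.064],[0,0,0,0,0.07],[0,0,-0.005,0,0.07],[0,0,-0.015,0,0.07]]]'|tail -4
python3 -m jog '[[[0,0,-0.02,0,0.07],[0,0,-0.025,0,0.07],[0,0,-0.025,0,0.07],[0,0,-0.02,0,0.07],[0,0,-0.01,0,0.07],[0,0,0,0,0.07],[0,0,0,0,0.07],[0,0,0,0,0.07]]]'|tail -4
python3 - <<'E'
from h import *
T,w=snap('wrist','aa');h=cv2.cvtColor(w,cv2.COLOR_BGR2GRAY).astype(int)
q=lambda x,y,z:projw((np.linalg.inv(T)@np.r_[x,y,z,1])[:3])
c=np.array([.6543,-.0645]);yd=np.array([.028,1])
print('pred rim +y edge',q(*(c+.03*yd),.13),'panel +y mid',q(*(c+.038*yd),.115),'floor inside far',q(*(c+.026*yd),.024),'near rim',q(*(c-.03*yd),.13))
col=318;d=np.diff(h[:,col]);print([(int(k),int(d[k])) for k in range(100,300) if abs(d[k])>15])
r=int(q(*c,.13)[1])-10;d=np.diff(h[r]);print(r,[(int(k),int(d[k])) for k in range(230,410) if abs(d[k])>15],q(*(c+[-.021,.0006]),.13),q(*(c+[.021,-.0006]),.13))
E
```

```text
position: [0.6529, -0.0642, 0.106]
tcp_rot: [-3.138, -0.0, 1.543]
wrist_force: [-1.8, 0.6, -0.5]
grip_width: 0.0698
position: [0.6535, -0.0642, 0.2061]
tcp_rot: [-3.14, -0.0, 1.543]
wrist_force: [0.4, -0.5, -1.0]
grip_width: 0.0703
pred rim +y edge [319.9832 167.9587] panel +y mid [319.9313 154.7139] floor inside far [319.6225 152.7113] near rim [319.8238 239.264 ]
[(148, 27), (149, 44), (150, 30), (151, 16), (157, -34), (158, -56), (159, -22), (165, 28), (166, 58), (167, 30), (196, -20), (197, -40), (198, -42), (199, -16), (232, 29), (233, 60), (234, 25), (242, -34), (243, -61), (244, -23), (245, 26), (246, 22), (265, -26), (266, -32)]
194 [(292, 49), (293, 24), (296, -24), (297, -57), (298, -37), (302, 40), (303, 59), (304, 21), (332, -21), (333, -39), (334, -47), (335, -21), (339, 36), (340, 43), (341, 33), (344, -31), (345, -37)] [293.6077 204.8897] [346.1911 204.9669]
```

Rim edges are where expected (row 166 against 168 predicted): the glass stands. Now turn so the gripper body clears the glass, close the fingers, and get behind the tab's −y face.

```bash
python3 -m jog '[[[0,0,0,0.12,0.03],[0,0,0,0.12,0.02],[0,0,0,0.12,0.01],[0,0,0,0.12,0.0],[0,0,0,0.12,0],[0,0,0,0.12,0],[0,0,0,0.12,0],[0,0,0,0.12,0]]]'|tail -4
python3 -m jog '[[[0,0,0,0.12,0],[0,0,0,0.12,0],[0,0,0,0.12,0],[0,0,0,0.12,0],[0,0,0,0.12,0],[0,0,0,0.011,0],[0,0,0,0,0],[0,0,0,0,0]]]'|tail -4
python3 -c "
from h import *
togo([.5735,-.104,.206],-.028);print(ctrl.observe()['joints'])"
```

```text
position: [0.6536, -0.0643, 0.2061]
tcp_rot: [-3.141, 0.002, 0.577]
wrist_force: [-0.5, 0.6, 0.2]
grip_width: 0.0209
position: [0.6539, -0.0645, 0.2068]
tcp_rot: [3.141, 0.001, -0.025]
wrist_force: [0.0, 1.5, -0.0]
grip_width: 0.0007
t 39.28 pos [ 0.6539 -0.0645  0.2068] yaw -0.0246 shift [-0.0794  0.0414  0.0009] turn 0.0034
[-0.6066  0.7166  1.1043  1.5669 -0.6596  1.2747 -0.9969]
```

```bash
python3 -m jog '[[[-0.01,0.006,0,0,0],[-0.02,0.01,0,0,0],[-0.02,0.01,0,0,0],[-0.02,0.01,0,0,0],[-0.009,0.005,0,0,0],[0,0,0,0,0],[0,0,0.02,0,0],[0,0,0.03,0,0]]]'|tail -4
python3 -m jog '[[[0,0,0.03,0,0],[0,0,0.03,0,0],[0,0,0.02,0,0],[0,0,0.015,0,0],[0,0,0.01,0,0],[0,0,0,0,0],[0,0,0,0,0],[0,0,0,0,0]]]'|tail -4
python3 - <<'E'
from h import *
togo([.5735,-.104,.05],-.028)
T,w=snap('wrist','ab')
c=np.array([.5735,-.0617])
q=np.linalg.inv(T)@np.r_[c,.08,1];print('tab tool',q)
E
```

```text
position: [0.5773, -0.1031, 0.1593]
tcp_rot: [-3.142, -0.006, -0.025]
wrist_force: [-0.1, -0.1, -0.3]
grip_width: 0.0005
position: [0.5751, -0.1036, 0.0536]
tcp_rot: [3.141, -0.002, -0.028]
wrist_force: [-0.0, -0.3, -0.4]
grip_width: 0.0006
t 40.62 pos [ 0.5751 -0.1036  0.0536] yaw -0.0281 shift [-0.0016  0.0005  0.0036] turn -0.0001
tab tool [-0.0027 -0.0418 -0.0264  1.    ]
```

```bash
python3 -m jog '[[[0,-0.003,0,0,0],[0,-0.004,0,0,0],[0,-0.004,0,0,0],[0,-0.003,0,0,0],[0,-0.003,0,0,0],[0,-0.003,0,0,0],[0,-0.003,0,0,0],[0,-0.003,0,0,0]]]'|tail -4
python3 -m jog '[[[0,-0.004,0,0,0],[0,-0.005,0,0,0],[0,-0.005,0,0,0],[0,-0.005,0,0,0],[0,-0.005,0,0,0],[0,-0.005,0,0,0],[0,-0.005,0,0,0],[0,-0.005,0,0,0]]]'|tail -4
```

```text
position: [0.5749, -0.0777, 0.0526]
tcp_rot: [3.141, -0.0, -0.029]
wrist_force: [1.2, -3.2, 0.9]
grip_width: 0.0
position: [0.5763, -0.0377, 0.0526]
tcp_rot: [3.142, -0.001, -0.028]
wrist_force: [2.6, -3.3, -0.1]
grip_width: 0.0005
```

```bash
python3 -m jog '[[[0,-0.006,0,0,0],[0,-0.006,0,0,0],[0,-0.006,0,0,0],[0,-0.006,0,0,0],[0,-0.006,0,0,0],[0,-0.005,0,0,0],[0,-0.004,0,0,0],[0,-0.004,0,0,0]]]'|tail -4
python3 -m jog '[[[0,-0.003,0,0,0],[0,-0.003,0,0,0],[0,-0.003,0,0,0],[0,-0.003,0,0,0],[0,-0.002,0,0,0],[0,-0.002,0,0,0],[0,-0.002,0,0,0],[0,-0.002,0,0,0]]]'|tail -4
python3 -m jog '[[[0,-0.002,0,0,0],[0,-0.002,0,0,0],[0,-0.001,0,0,0],[0,-0.001,0,0,0],[0,-0.001,0,0,0],[0,-0.001,0,0,0],[0,0,0,0,0],[0,0,0,0,0]]]'|tail -4
```

```text
position: [0.5771, 0.0051, 0.0525]
tcp_rot: [3.142, 0.0, -0.028]
wrist_force: [2.5, -3.1, 1.4]
grip_width: 0.0003
position: [0.5776, 0.0248, 0.0525]
tcp_rot: [3.142, 0.0, -0.029]
wrist_force: [3.2, -3.6, -0.1]
grip_width: 0.0007
position: [0.5777, 0.0329, 0.0525]
tcp_rot: [-3.141, 0.0, -0.028]
wrist_force: [0.8, -2.1, 0.3]
grip_width: 0.0004
```

Still only sliding friction (~3 N); continuing in small steps until the stop reacts.

```bash
python3 -m jog '[[[0,-0.001,0,0,0],[0,-0.001,0,0,0],[0,-0.001,0,0,0],[0,-0.001,0,0,0],[0,-0.001,0,0,0],[0,-0.001,0,0,0],[0,0,0,0,0],[0,0,0,0,0]]]'|tail -4
python3 -m jog '[[[0,-0.001,0,0,0],[0,-0.001,0,0,0],[0,-0.001,0,0,0],[0,-0.001,0,0,0],[0,0,0,0,0],[0,0,0,0,0],[0,0,0,0,0],[0,0,0,0,0]]]'|tail -4
```

```text
position: [0.5778, 0.0347, 0.0526]
tcp_rot: [3.136, -0.0, -0.032]
wrist_force: [1.4, -13.7, -3.9]
grip_width: 0.001
position: [0.5777, 0.0347, 0.0527]
tcp_rot: [3.132, -0.001, -0.035]
wrist_force: [1.2, -24.9, -5.5]
grip_width: 0.0002
```

The stop is reached: TCP stuck at y 0.0347 while the force rises to 25 N. Backing off, retracting and checking.

```bash
python3 -m jog '[[[0,0.003,0,0,0],[0,0.004,0,0,0],[0,0.008,0,0,0],[0,0.01,0,0,0],[0,0.01,0,0,0],[0,0.005,-0.005,0,0],[0,0,-0.02,0,0],[0,0,-0.03,0,0]]]'|tail -4
python3 -m jog '[[[0,0,-0.03,0,0],[0,0,-0.035,0,0],[-0.02,0,-0.035,0,0],[-0.03,0.02,-0.03,0,0],[-0.03,0.03,0,0,0],[-0.03,0.03,0,0,0],[-0.02,0.02,0,0,0],[0,0,0,0,0]]]'|tail -4
python3 - <<'E'
from h import *
for n in('top','scene'):
    _,im=snap(n,'fin_'+n)
    a=cv2.imread(f'pics/{n}0.png');c=ctrl.get_calibration(n)
    def pj(p):
        q=np.linalg.inv(c['pose'])@np.r_[p,1];return np.array([c['cx']-c['fx']*q[0]/q[2],c['cy']+c['fy']*q[1]/q[2]]).round(1)
    for k,p in(('bay home glass mid',(.6575,.0535,.075)),('rim c',(.6575,.0535,.13)),('stop top',(.6602,.1,.07))): print(n,k,pj(p))
    d=(np.abs(a.astype(int)-im).max(2)>45).astype(np.uint8);d=cv2.morphologyEx(d,cv2.MORPH_OPEN,np.ones((3,3)))
    N,_,st,ce=cv2.connectedComponentsWithStats(d)
    print('changed',[(s[:4].tolist(),int(s[4])) for s in st[1:] if s[4]>12])
# top: +y panel to stop gap: row profile through stop/caddy
t=cv2.imread('pics/fin_top.png');print('top row 150', [tuple(t[150,x]) for x in range(262,320,3)])
s=ctrl.observe();print(s['t'],s['wrist_force'],s['position'])
E
```

```text
position: [0.5754, 0.0022, 0.1066]
tcp_rot: [3.142, 0.004, -0.03]
wrist_force: [0.4, 0.5, 0.7]
grip_width: 0.0004
position: [0.4442, -0.0949, 0.2346]
tcp_rot: [-3.138, 0.0, -0.036]
wrist_force: [-0.4, 0.3, -0.0]
grip_width: 0.0005
top bay home glass mid [289.4 142.7]
top rim c [288.5 135.9]
top stop top [273.3 141.8]
changed [([0, 121, 401, 279], 32191), ([272, 131, 28, 18], 184), ([301, 130, 3, 5], 15), ([296, 132, 3, 8], 24), ([300, 136, 4, 5], 18), ([315, 144, 27, 18], 314), ([279, 150, 20, 6], 87), ([282, 158, 12, 23], 211), ([373, 208, 6, 5], 21), ([395, 214, 40, 28], 668), ([301, 381, 11, 14], 76), ([332, 380, 4, 5], 18), ([122, 383, 7, 4], 23), ([296, 382, 4, 4], 16), ([322, 385, 7, 5], 28), ([334, 393, 6, 7], 31)]
scene bay home glass mid [360.1 235.8]
scene rim c [361.5 220.6]
scene stop top [377.7 234.7]
changed [([247, 0, 36, 23], 658), ([312, 0, 20, 37], 323), ([486, 0, 31, 13], 279), ([459, 12, 51, 57], 1044), ([278, 26, 9, 5], 42), ([256, 28, 10, 53], 314), ([502, 34, 23, 21], 279), ([308, 41, 8, 28], 161), ([505, 61, 3, 5], 15), ([301, 62, 6, 8], 42), ([499, 63, 5, 9],
[... 767 characters left out ...]
p.uint8(92)), (np.uint8(91), np.uint8(94), np.uint8(91)), (np.uint8(91), np.uint8(96), np.uint8(91)), (np.uint8(92), np.uint8(97), np.uint8(91)), (np.uint8(86), np.uint8(91), np.uint8(87)), (np.uint8(93), np.uint8(94), np.uint8(92)), (np.uint8(91), np.uint8(96), np.uint8(91)), (np.uint8(87), np.uint8(91), np.uint8(87)), (np.uint8(70), np.uint8(76), np.uint8(83)), (np.uint8(83), np.uint8(75), np.uint8(75)), (np.uint8(87), np.uint8(77), np.uint8(73)), (np.uint8(113), np.uint8(103), np.uint8(99)), (np.uint8(122), np.uint8(106), np.uint8(104)), (np.uint8(150), np.uint8(133), np.uint8(132)), (np.uint8(155), np.uint8(140), np.uint8(135))]
46.7667 [ 0.3351  0.4097 -0.2672] [ 0.4482 -0.0909  0.2347]
```

```bash
python3 -c "
from h import *
t=cv2.imread('pics/fin_top.png').min(2);print(t[124:150:2,276:304:2])
print(ctrl.job_done())"
```

```text
[[124 125 129 124 124 128 124 128 125 122 128 125 125 127]
 [124 125 124 124 123 123 129 129 120 122 128 121 126 124]
 [138 171 183 166 151 127 116 117 116 121 117 115 120 114]
 [145 179 120 129 153 160 151 163 166 158 199 184  96 210]
 [148 167  81  93  85  87  80  88  88  86  62 198 110 236]
 [145 174  83  87  87  88  89  88  87  87  69 176 126 234]
 [168 148  86  90  88  89  88  87  91  85  63 184 145 237]
 [184 127  98  88  85  85  91  84  91  90  78 170 172 233]
 [186  87  85  78  83  83  86  86  88  84 102 168 191 217]
 [136 185 185 218 216 214 212 212 172 165 162 146 186 196]
 [ 80  79  80  75  66  68  81  80 109 134 117 110 198 181]
 [ 81  99  89  86  87  92  87  89  86  86  87  87 204 177]
 [ 87  92  91  90  91  91  86  87  87  90  86  88 107  87]]
the job is handed in; nothing more can be done
None
```

The glass is standing mouth up in the caddy bay, released, and the loaded caddy is home against the tall stop. The job was handed in at about t = 47 s, within the 72 s limit.

- **Standing the glass:** The tool can't tilt and the pads would not let the lying glass pivot. I pinched only its upper mouth corner and used sharp up-strokes so the base swung down. I then set it on the counter, rolled it upright about its base edge and let go.
- **Loading:** I regripped it across the 42 mm and lowered it between the end panels. It touched the floor at 0.0883 m tool height, against 0.088 m expected, with no side force on the way down. Then I released it.
- **Sliding:** I pushed the tab with closed fingers. Sliding friction was about 3 N until the caddy stopped moving and the force rose to 25 N. Then I backed off and retracted.

**Last checks:**
- The top view shows an open rectangular rim around a dark interior at the home position, and the robot reads no contact force.
- In the scene view, the only changes I found beyond the robot itself were at the glass's old place and the caddy. The arm blocked part of the top view, so the scene view is the main evidence that the other things stayed put.
- These final checks were numeric; I had used all 12 picture views.

**What went wrong or disagreed:**
- My first try at a lighter grip let the lying glass slide about 5 mm back onto the counter while still flat. A second try also lost hold near the counter.
- Pressing the glass down while standing it reached about 37 N on the wrist.
- The far and near views of the bay differed by about 2 to 3 mm along the rail. I used the near one.

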